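Swap the boards in a salvaged control rack

ROBOT

A 6-joint arm with a two-finger parallel gripper is mounted at the origin on the work surface. World frame = base frame: x ahead of the robot, y to its left, z up, the work surface at z = 0. Lengths are in m, angles in degrees, forces in N, time in s.
With the tool pointing down it reaches from about 0.375 to 0.825 m from the base axis. Payload 5.5 kg.
Tool frame: the origin (TCP) lies between the finger pads; the fingertips stand 11 mm ahead of it and the grasp point (between the pads) lies 8 mm behind it (arm.finger_overhang is the distance from the TCP to the fingertips, in m); z points along the fingers, y is the line along which they close (so a half turn about z gives the same grasp; the last joint's range is limited). The gripper opens to 85 mm and grips with 20 to 120 N. Pads are 22 mm wide; open, the fingers measure 114 mm over their backs; the gripper's body (76 mm by 85 mm) begins 54 mm behind the grasp point. The pads swing forward as they close: fully open they stand 13 mm farther back than shut.
Start: joints at [-72.823, 17.962, -2.699, 69.339, 0, 90], TCP at [0.177, -0.573, 0.242] pointing down, gripper open.
Joint ranges: [-152.73, 152.73], [-39.44, 99.34], [-58.76, 71.6], [-118.89, 123.64], [-81.53, 83.1], [-180, 180]. Speed limits (degrees/s): [136.94, 136.94, 172.46, 180, 180, 180].

INTERFACE

Orientations are given as a 3x3 rotation matrix whose columns are the frame's x, y, z axes.
In Python, from station import arm gives the robot as it stands. The module is installed in compiled form; this text tells all that it offers.
- The arm moves only by the shell command python3 -m creep 'ROWS' [OPENING]. ROWS is text: rows parted by semicolons, each of 6 numbers parted by spaces: the shift along the tool's x, y, z in units of 30 cm (1.0 is 30 cm), then the turn, a rotation vector about the tool's x, y, z in units of 180 degrees (1.0 is 180 degrees). A call has 1 to 20 rows; each row is the pose to reach, as a shift and turn from the pose commanded when the call began, along the tool's axes at that moment, turning the shorter way round; what a row does not reach only later rows make up. A row lasts 1/8 s, in which the tool goes at most 62.5 mm and 10.7 degrees, less where a joint would pass 70% of its speed; a pose out of reach is approached as far as the arm can. A call with a number of a shift or a turn outside -1 to 1 is refused whole. A call with a gripper value outside its range is refused whole. OPENING is the opening, from 0 (shut) to 1 (fully open), set as the call begins (- or left out, the last holds). The fingers move at their own pace and stop on an object; the grip force is fixed at half the most. Time passes only in rows, so rows that repeat a pose let the fingers close. It gives the time, the measured TCP pose, the force, the opening and the grip force at its end, in the units of the state.
- arm.get_state(): the state, without advancing time (a new reading comes with each control period).
- arm.snapshot(name): name is "scene" or "top" or "wrist"; returns (picture, depth): 400x640x3 uint8, red, green, blue; 400x640 float32, m along the optical axis (not along the pixel's ray), 0 where there is no reading.
- arm.get_calibration(name): a dict with "fx", "fy", "cx", "cy" (pixels), "R" (3x3) and "t" (3): a world point X has camera coordinates R X + t. Camera axes: x right, y down, z forward; pixel columns grow to the right and rows downward; lengths in m; the calibration is good to about 2 mm. The wrist camera is an equidistant fisheye: a pixel r from the principal point sees the ray r / f radians off the axis. A picture is of the moment at which its call begins: read the wrist's pose just before it. get_calibration takes no time and is no camera call; for the wrist camera it gives the pose at the moment of the call.
- arm.hand_in(): hands the job in; it is judged then, once.
Trained networks look in the newest picture that a camera, given by its name, has taken for a name from the list of things; names that differ only in an ending like _2 or _b are one class to them, and where a whole thing is asked for, a point or a joint stands for the part that bears it (a point fixed in the world has none). Each returns a list of dicts, best first, with "conf" (0 to 1); they miss things now and then, are a little off and sometimes report something else, mostly with a low value. They report only what shows in the picture. A call takes as long as a camera call. They do not tell look-alikes from the thing itself.
- arm.boxes_of(camera, thing): "position" ([x, y, z] in m, in world coordinates, good to about 4 mm: the middle of the surface that is visible of it).
- arm.cut_out(camera, thing): "mask" (400x640 bool, what is visible of it).
- arm.spot_point(camera, thing): "position" ([x, y, z] in m, in world coordinates, good to about 4 mm: a listed point, or the origin of a listed thing).
The state is a dict: "time": time; "joints": joint angles; "qvel": joint speeds; "tau": joint torques, N m; "ee_pos": TCP position; "orientation": TCP orientation; "force": force on the tool from outside, world axes, zero at the start; "torque": the same for the moment, N m; "gripper_width": finger opening in m; "finger_force": force on a finger pad.
Only numpy, scipy, OpenCV 4.12 (cv2) and the standard library are available. Lean on these libraries where they do the work, as an engineer would, in place of code of your own. Each camera call takes 0.05 s, during which the arm holds its last target. There are 200 camera calls.

TASK

Swap the old boards in the rack for the two fresh ones in the wooden stand: first press the push-push power button so that it springs out (off), and leave it out while any ejector lever is open. Pry every old board up with both of its ejector levers before you take hold of it, and set it down in the black plastic crate; fit a fresh board in each bay and swing all four levers fully inward so that both boards are fully home. Last, press the power button so that it stays latched in (on); drop no board, and leave the other things on the bench where they are.

Things in the scene. Friction and masses are not known exactly. Their poses are not given: they have to be found in the camera images.
- rack: grey base plate 235 x 230 mm, 12 mm thick, fixed to the bench, carrying two board bays, four ejector levers and the power button. Origin on the bench; its x points from the power button towards the bays, z up. Bay centres at x = -20 and +65 mm, button at x = -100 mm, all at y = 0
- crate: loose open-topped black plastic crate for the old boards, 210 x 170 mm outside, 60 mm tall, walls and floor 5 mm, 0.9 kg; origin at the centre of its underside, x along the 210 mm side. Has room for two boards side by side in x, standing, leaning or lying
- stand: fixed wooden stand, 150 x 86 mm, in which the fresh boards wait upright in two slots 80 mm apart along its x; slot floors 12 mm above the bench, slot walls reach 28 mm above the bench, the boards' length along its y. Origin at the centre of its underside
- power_button (a joint): push-push power button of the rack, in m, downwards: 0 = sprung out (off), about 0.009 = latched in (on), 0.014 = pressed right down to its stop. Each full press to the stop (3 to 5 N, sprung) and release swaps latched in and sprung out; it starts latched in
- button_top (a point): centre of the top of the button's black round cap (31 mm across, in a square grey housing 50 mm wide whose top is 52 mm above the bench); 82 mm above the bench when out, 73 mm when latched in
- bay1 (a point): slot floor centre of bay 1 (nearer the power button), 12 mm above the bench, axes as the rack's; boards stand with their length along y. Slot 12.5 mm wide, guides with flared tops 31 mm high; a middle rib 10 mm long, 18 mm high enters the board's notch (2 mm play each way). A seated board's centre is 34 mm above this point; pried up, or set on two open levers, it rests 11.5 mm higher
- bay2 (a point): slot floor centre of bay 2 (the far one), 12 mm above the bench, axes as the rack's; boards stand with their length along y. Slot 12.5 mm wide, guides with flared tops 31 mm high; a middle rib 10 mm long, 18 mm high enters the board's notch (2 mm play each way). A seated board's centre is 34 mm above this point; pried up, or set on two open levers, it rests 11.5 mm higher
- lever1_left (a joint): ejector lever at the left-hand end (+y of the rack) of bay 1 (nearer the power button), rad: 0 = fully inward (hooked over the board's ear), 0.8 = fully outward (its toe lifts that end of the board). Pivot along the rack's x, 67 mm from the bay's centre, 16.5 mm above the slot floor; stiff (0.15 N m), stays where left. A board goes in only with both its levers outward
- lever1_left_knob (a point): centre of the black round knob (14 mm across, 24 mm long along the rack's x) at the top of that lever, 60 mm from its pivot: 22 mm out from the pivot and 56 mm above it when fully inward, 56 mm out and 22 mm above when fully outward. Best pinched by its ends and swung along its arc; plain pushes on it tend to bind
- lever1_right (a joint): ejector lever at the right-hand end (-y of the rack) of bay 1 (nearer the power button), rad: 0 = fully inward (hooked over the board's ear), 0.8 = fully outward (its toe lifts that end of the board). Pivot along the rack's x, 67 mm from the bay's centre, 16.5 mm above the slot floor; stiff (0.15 N m), stays where left. A board goes in only with both its levers outward
- lever1_right_knob (a point): centre of the black round knob (14 mm across, 24 mm long along the rack's x) at the top of that lever, 60 mm from its pivot: 22 mm out from the pivot and 56 mm above it when fully inward, 56 mm out and 22 mm above when fully outward. Best pinched by its ends and swung along its arc; plain pushes on it tend to bind
- lever2_left (a joint): ejector lever at the left-hand end (+y of the rack) of bay 2 (the far one), rad: 0 = fully inward (hooked over the board's ear), 0.8 = fully outward (its toe lifts that end of the board). Pivot along the rack's x, 67 mm from the bay's centre, 16.5 mm above the slot floor; stiff (0.15 N m), stays where left. A board goes in only with both its levers outward
- lever2_left_knob (a point): centre of the black round knob (14 mm across, 24 mm long along the rack's x) at the top of that lever, 60 mm from its pivot: 22 mm out from the pivot and 56 mm above it when fully inward, 56 mm out and 22 mm above when fully outward. Best pinched by its ends and swung along its arc; plain pushes on it tend to bind
- lever2_right (a joint): ejector lever at the right-hand end (-y of the rack) of bay 2 (the far one), rad: 0 = fully inward (hooked over the board's ear), 0.8 = fully outward (its toe lifts that end of the board). Pivot along the rack's x, 67 mm from the bay's centre, 16.5 mm above the slot floor; stiff (0.15 N m), stays where left. A board goes in only with both its levers outward
- lever2_right_knob (a point): centre of the black round knob (14 mm across, 24 mm long along the rack's x) at the top of that lever, 60 mm from its pivot: 22 mm out from the pivot and 56 mm above it when fully inward, 56 mm out and 22 mm above when fully outward. Best pinched by its ends and swung along its arc; plain pushes on it tend to bind
- old1_center (a point): old board with flat black chips, first seated in bay 1 of the rack (may be absent): framed plug-in board, 10 mm thick (x), 92 long (y), 68 tall (z), 160 g; an ear at each end (6 mm thick, underside 20 mm above the bottom edge) makes it 115 mm over the ears; notch 14 long, 22 high in the middle of the bottom edge; fits either way round. The point is its centre, 34 mm above its bottom edge
- old2_center (a point): old board with flat black chips, first seated in bay 2 of the rack (may be absent): framed plug-in board, 10 mm thick (x), 92 long (y), 68 tall (z), 160 g; an ear at each end (6 mm thick, underside 20 mm above the bottom edge) makes it 115 mm over the ears; notch 14 long, 22 high in the middle of the bottom edge; fits either way round. The point is its centre, 34 mm above its bottom edge
- new1_center (a point): fresh board with a dark finned heat sink, first upright in the wooden stand: framed plug-in board, 10 mm thick (x), 92 long (y), 68 tall (z), 160 g; an ear at each end (6 mm thick, underside 20 mm above the bottom edge) makes it 115 mm over the ears; notch 14 long, 22 high in the middle of the bottom edge; fits either way round. The point is its centre, 34 mm above its bottom edge
- new2_center (a point): fresh board with a dark finned heat sink, first upright in the wooden stand: framed plug-in board, 10 mm thick (x), 92 long (y), 68 tall (z), 160 g; an ear at each end (6 mm thick, underside 20 mm above the bottom edge) makes it 115 mm over the ears; notch 14 long, 22 high in the middle of the bottom edge; fits either way round. The point is its centre, 34 mm above its bottom edge
- screwdriver: screwdriver lying on the bench beyond the rack, a bystander; origin on its underside
- tumbler: clear drinking glass 68 mm across, 90 mm tall, a bystander; origin at the centre of its underside
- carton: small cardboard carton 50 x 90 x 60 mm, a bystander; origin at the centre of its underside
Things that resemble listed ones, but are neither listed nor needed, are in the scene too. What is shaped like the part that bears old1_center but blue or turquoise is not meant.

How it is judged (in metres and radians):
On the way, in this order (a step that is already met when the one before it is completed fails the run):
1. the power button has sprung out (value of joint power_button below 0.003 m), for 0.2 s.
2. every old board is in the crate, let go (x of old1_center in the frame of crate between -0.1 and 0.1 m and y of old1_center in the frame of crate between -0.08 and 0.08 m and z of old1_center in the frame of crate between 0 and 0.065 m and x of old2_center in the frame of crate between -0.1 and 0.1 m and y of old2_center in the frame of crate between -0.08 and 0.08 m and z of old2_center in the frame of crate between 0 and 0.065 m and contact force between the fingers and old1 below 0.5 N and contact force between the fingers and old2 below 0.5 N), for 0.2 s.
3. with the button still out, a fresh board is fully home in each bay and all four levers are swung inward ((((x of new1_center in the frame of bay1 between -0.005 and 0.005 m and y of new1_center in the frame of bay1 between -0.005 and 0.005 m and z of new1_center in the frame of bay1 between 0.03 and 0.038 m and angle between new1_center's own z axis and vertical below 0.08 rad) and (x of new2_center in the frame of bay2 between -0.005 and 0.005 m and y of new2_center in the frame of bay2 between -0.005 and 0.005 m and z of new2_center in the frame of bay2 between 0.03 and 0.038 m and angle between new2_center's own z axis and vertical below 0.08 rad)) or ((x of new1_center in the frame of bay2 between -0.005 and 0.005 m and y of new1_center in the frame of bay2 between -0.005 and 0.005 m and z of new1_center in the frame of bay2 between 0.03 and 0.038 m and angle between new1_center's own z axis and vertical below 0.08 rad) and (x of new2_center in the frame of bay1 between -0.005 and 0.005 m and y of new2_center in the frame of bay1 between -0.005 and 0.005 m and z of new2_center in the frame of bay1 between 0.03 and 0.038 m and angle between new2_center's own z axis and vertical below 0.08 rad))) and value of joint each of lever1_left, lever1_right, lever2_left, lever2_right below 0.1 rad and value of joint power_button below 0.003 m), for 0.2 s.
4. the power button is latched in (value of joint power_button between 0.0065 and 0.011 m), for 0.3 s.
At the end, for the whole second after the job is handed in: A fresh board fully home in each bay (within 5 mm of its centre, 4 mm of seated height, upright); all levers within 0.1 rad of inward; button latched in (6.5 to 11 mm); every old board in the upright crate (its centre under 65 mm above the crate's underside); boards and crate released, at rest (all of step 2 and all of step 4 and (((x of new1_center in the frame of bay1 between -0.005 and 0.005 m and y of new1_center in the frame of bay1 between -0.005 and 0.005 m and z of new1_center in the frame of bay1 between 0.03 and 0.038 m and angle between new1_center's own z axis and vertical below 0.08 rad) and (x of new2_center in the frame of bay2 between -0.005 and 0.005 m and y of new2_center in the frame of bay2 between -0.005 and 0.005 m and z of new2_center in the frame of bay2 between 0.03 and 0.038 m and angle between new2_center's own z axis and vertical below 0.08 rad)) or ((x of new1_center in the frame of bay2 between -0.005 and 0.005 m and y of new1_center in the frame of bay2 between -0.005 and 0.005 m and z of new1_center in the frame of bay2 between 0.03 and 0.038 m and angle between new1_center's own z axis and vertical below 0.08 rad) and (x of new2_center in the frame of bay1 between -0.005 and 0.005 m and y of new2_center in the frame of bay1 between -0.005 and 0.005 m and z of new2_center in the frame of bay1 between 0.03 and 0.038 m and angle between new2_center's own z axis and vertical below 0.08 rad))) and value of joint each of lever1_left, lever1_right, lever2_left, lever2_right below 0.1 rad and contact force between the fingers and new1 below 0.5 N and contact force between the fingers and new2 below 0.5 N and linear speed of each of old1, old2, new1, new2, crate below 0.02 m/s and angle between crate's own z axis and vertical below 0.15 rad); the robot touches nothing.
It fails at once if a lever is swung out while the power button is in (value of joint power_button above 0.0065 m and value of joint any of lever1_left, lever1_right, lever2_left, lever2_right above 0.25 rad).
It fails at once if an old board still in its bay is gripped before both its levers are swung out ((contact force between the fingers and old1 above 5 N and (horizontal distance between old1_center and bay1 below 0.02 m and z of old1_center in the frame of bay1 below 0.056 m) and horizontal distance between any of lever1_left_knob, lever1_right_knob and old1_center below 0.105 m) or (contact force between the fingers and old2 above 5 N and (horizontal distance between old2_center and bay2 below 0.02 m and z of old2_center in the frame of bay2 below 0.056 m) and horizontal distance between any of lever2_left_knob, lever2_right_knob and old2_center below 0.105 m)).
It fails at once if a board is dropped (falls free faster than 1.2 m/s) ((linear speed of old1 above 1.2 m/s and contact force between the fingers and old1 below 0.5 N) or (linear speed of old2 above 1.2 m/s and contact force between the fingers and old2 below 0.5 N) or (linear speed of new1 above 1.2 m/s and contact force between the fingers and new1 below 0.5 N) or (linear speed of new2 above 1.2 m/s and contact force between the fingers and new2 below 0.5 N)).
It fails at once if the screwdriver, the glass or the carton is moved more than 3 cm (distance of any of screwdriver, tumbler, carton from where it was at the start of the episode above 0.03 m).
Of old1, old2 only 1 to 2 are there at a start; the rules pass over those that are not, and their reading is None.
At some moment in a run one of crate may be knocked a few centimetres aside while the robot is not near it.
It also fails if it takes over 205 s, if anything falls off the work surface, if the arm or the gripper's body presses on something with over 40 N, if the wrist force passes 120 N, or if a joint passes its speed limit or range.

## Working session

There is one attempt and no reset: what is moved stays moved. The work goes in short steps, Python scripts to look and compute and a shell command to move; the robot and the scene stay as the last step left them, time stands still between calls to the robot, and variables do not carry over. Pictures are saved under pics/ and viewed, at most 14 in all, crops included, and the job is handed in when it is done.

```bash
mkdir -p pics; python3 - <<'E'
from station import arm
import cv2
for n in ["scene","top"]:
    p,d=arm.snapshot(n); cv2.imwrite(f"pics/{n}0.png",p[:,:,::-1])
    for th in ["rack","crate","stand","button_top","bay1","bay2","old1_center","new1_center","screwdriver","tumbler","carton","lever1_left_knob","lever1_right_knob","lever2_left_knob","lever2_right_knob"]:
        try: r=arm.spot_point(n,th)
        except Exception as e: print(th,e); continue
        print(n,th,[(round(q["conf"],2),[round(float(v),3) for v in q["position"]]) for q in r[:4]])
s=arm.get_state(); print(s["ee_pos"],s["orientation"],s["gripper_width"],s["time"])
E
```

```text
scene rack [(0.92, [0.588, 0.039, 0.001])]
scene crate [(0.88, [0.5, 0.337, -0.001]), (0.21, [0.557, -0.05, 0.084])]
scene stand [(0.7, [0.503, -0.359, 0.001])]
scene button_top [(0.66, [0.492, 0.046, 0.074])]
scene bay1 [(0.89, [0.564, 0.043, 0.012]), (0.73, [0.653, 0.032, 0.013]), (0.6, [0.74, -0.232, -0.004])]
scene bay2 [(0.89, [0.564, 0.043, 0.012]), (0.73, [0.653, 0.032, 0.013]), (0.6, [0.74, -0.232, -0.004])]
scene old1_center [(0.58, [0.339, 0.057, 0.033]), (0.56, [0.566, 0.036, 0.047])]
scene new1_center [(0.91, [0.465, -0.359, 0.05])]
scene screwdriver [(0.75, [0.771, 0.017, 0.0])]
scene tumbler [(0.69, [0.737, 0.238, 0.001])]
scene carton [(0.56, [0.739, -0.231, 0.0]), (0.54, [0.563, 0.042, 0.045])]
scene lever1_left_knob []
scene lever1_right_knob [(0.56, [0.559, -0.049, 0.086])]
scene lever2_left_knob [(0.69, [0.661, 0.118, 0.085])]
scene lever2_right_knob [(0.68, [0.642, -0.058, 0.083])]
top rack [(0.87, [0.583, 0.034, 0.001]), (0.17, [0.495, 0.335, 0.002])]
top crate [(0.78, [0.494, 0.334, 0.002])]
top stand [(0.79, [0.501, -0.356, -0.001])]
top button_top [(0.42, [0.4
[... 306 characters left out ...]
_center [(0.52, [0.462, -0.361, 0.046])]
top screwdriver [(0.6, [0.776, 0.013, -0.002]), (0.56, [0.656, 0.033, 0.046])]
top tumbler [(0.93, [0.74, 0.234, -0.004])]
top carton [(0.68, [0.735, -0.229, -0.002]), (0.48, [0.494, 0.335, 0.001])]
top lever1_left_knob [(0.65, [0.577, 0.126, 0.085])]
top lever1_right_knob [(0.52, [0.553, -0.046, 0.085]), (0.4, [0.497, 0.333, 0.002])]
top lever2_left_knob [(0.59, [0.661, 0.119, 0.079])]
top lever2_right_knob [(0.4, [0.645, -0.059, 0.082])]
[ 0.17720608 -0.57321454  0.24227497] [[ 9.55388605e-01  2.95351676e-01 -2.65300758e-05]
 [ 2.95351676e-01 -9.55388605e-01  2.70302236e-05]
 [-1.73631102e-05 -3.36600700e-05 -9.99999999e-01]] 0.08547356843927288 1.6
```

View pics/scene0.png

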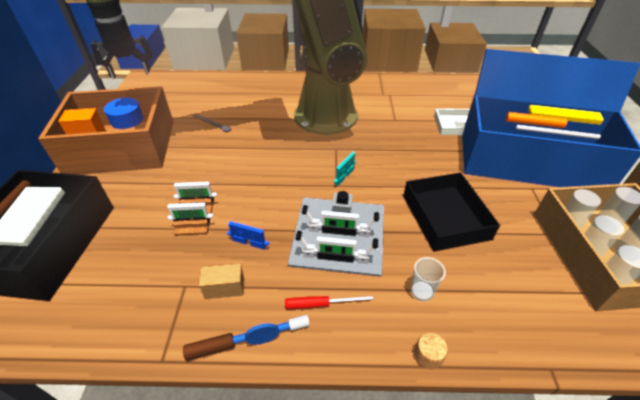

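View pics/top0.png

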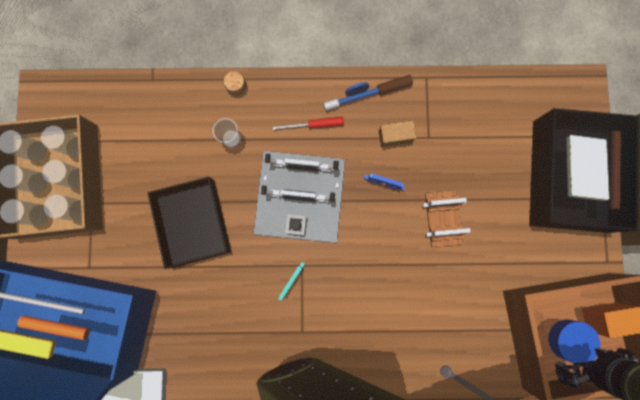

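Old boards sit in bay 1 (top view 300,195) and bay 2 (305,163). Possible mix-ups are the blue board (383,182), the turquoise board (291,281) and the two fresh boards in the stand (445,203 and 448,232). The crate is at (189,222), and the bigger black box at (585,170) is a look-alike. By the description I choose the green-and-white boards in the grey rack. Next I fit the rack pose and move above it for a close crop.

```bash
cat > h.py <<'E'
import numpy as np, cv2
from scipy.optimize import least_squares
from scipy.spatial.transform import Rotation as Ro
from station import arm
def rel(p,yaw):   # tool-down target, tool x at angle yaw+90 deg -> rows
    s=arm.get_state(); R=np.array(s["orientation"]); a=np.radians(yaw)
    T=np.array([[-np.sin(a),np.cos(a),0],[np.cos(a),np.sin(a),0],[0,0,-1]]).T
    T=np.column_stack([[-np.sin(a),np.cos(a),0],[np.cos(a),np.sin(a),0],[0,0,-1]])
    d=R.T@(np.array(p)-s["ee_pos"])/.3; w=Ro.from_matrix(R.T@T).as_rotvec()/np.pi
    print("rel",np.round(d,4),np.round(w,4))
def fit(obs,model): # obs list (name,pos) -> x,y,yawdeg
    def f(v):
        c,s=np.cos(v[2]),np.sin(v[2]); 
        return np.concatenate([[v[0]+c*model[n][0]-s*model[n][1]-p[0],v[1]+s*model[n][0]+c*model[n][1]-p[1]] for n,p in obs])
    r=least_squares(f,[.58,.03,0],loss="soft_l1",f_scale=.003)
    return r.x[0],r.x[1],np.degrees(r.x[2]),np.round(r.fun*1000,1)
RACK={"rack":(0,0),"button_top":(-.1,0),"bay1":(-.02,0),"bay2":(.065,0),"lever1_left_knob":(-.02,.089),"lever1_right_knob":(-.02,-.089),"lever2_left_knob":(.065,.089),"lever2_right_knob":(.065,-.089)}
def w2(rack,x,y): 
    a=np.radians(rack[2]);c,s=np.cos(a),np.sin(a); return rack[0]+c*x-s*y, rack[1]+s*x+c*y
def spot(cam,th,n=3): return [(round(q["conf"],2),np.round(q["position"],4)) for q in arm.spot_point(cam,th)[:n]]
def st(): 
    s=arm.get_state(); print("t%.1f"%s["time"],np.round(s["ee_pos"],4),np.round(s["force"],1),round(s["gripper_width"],4),np.round(s["joints"],0))
E
python3 - <<'E'
from h import *
o=[("rack",(.588,.039)),("rack",(.583,.034)),("button_top",(.492,.046)),("button_top",(.486,.05)),("bay1",(.564,.043)),("bay1",(.567,.040)),("bay2",(.653,.032)),("bay2",(.651,.03)),
("lever1_right_knob",(.559,-.049)),("lever1_right_knob",(.553,-.046)),("lever1_left_knob",(.577,.126)),("lever2_left_knob",(.661,.118)),("lever2_left_knob",(.661,.119)),("lever2_right_knob",(.642,-.058)),("lever2_right_knob",(.645,-.059))]
r=fit(o,RACK); print(r); rel([r[0],r[1],.33],r[2])
E
```

```text
(np.float64(0.5868765924993004), np.float64(0.03754754701954061), np.float64(-6.2114904657375165), array([-1.1, -1.5,  3.9,  3.5, -4.5,  2.4,  1.5, -1.6,  3. , -3.3, -0. ,
       -0.3, -1.5, -1.5,  0.5,  0.5, -1.6,  0.2,  4.4, -2.8, -0.4,  2.2,
        0.1,  1. ,  0.1, -0. , -0.1,  0. , -3.1,  1. ]))
rel [ 1.9059 -1.5417 -0.2924] [-0.     -0.     -0.3701]
```

```bash
python3 -m creep '1 -0.8 -0.29 0 0 -0.37;1 -0.8 -0.29 0 0 -0.37;1 -0.8 -0.29 0 0 -0.37;1 -0.8 -0.29 0 0 -0.37;1 -0.8 -0.29 0 0 -0.37;1 -0.8 -0.29 0 0 -0.37;1 -0.8 -0.29 0 0 -0.37;1 -0.8 -0.29 0 0 -0.37;1 -0.8 -0.29 0 0 -0.37'; python3 - <<'E'
from h import *
rel([.587,.0375,.33],-6.2)
E
```

```text
time: 2.72
ee_pos: [0.3925, -0.2558, 0.3291]
orientation: [[0.109, 0.994, -0.0], [0.994, -0.109, -0.0], [-0.0, -0.0, -1.0]]
force: [-1.3, -0.6, -0.4]
gripper_width: 0.0853
finger_force: 0.0
rel [ 1.0426  0.5374 -0.0035] [-0.0001  0.0001 -0.0004]
```

```bash
python3 -m creep '1 0.54 0 0 0 0;1 0.54 0 0 0 0;1 0.54 0 0 0 0;1 0.54 0 0 0 0;1 0.54 0 0 0 0;1 0.54 0 0 0 0;1 0.54 0 0 0 0;1 0.54 0 0 0 0;1 0.54 0 0 0 0'; python3 - <<'E'
from h import *
st()
p,d=arm.snapshot("wrist"); cv2.imwrite("pics/w1.png",p[:,:,::-1])
o=[]
for k in RACK:
    for c,q in spot("wrist",k,5): print(k,c,q)
E
```

```text
time: 3.85
ee_pos: [0.586, 0.0237, 0.3294]
orientation: [[0.111, 0.994, -0.0], [0.994, -0.111, -0.0], [-0.0, -0.0, -1.0]]
force: [0.2, -0.9, 0.6]
gripper_width: 0.0857
finger_force: 0.0
t3.9 [0.586  0.0237 0.3294] [ 0.2 -0.9  0.6] 0.0857 [ 2. 15.  5. 80. -0. 99.]
rack 0.75 [0.5861 0.0348 0.0012]
rack 0.26 [ 0.7363  0.2324 -0.0029]
button_top 0.86 [0.4866 0.0502 0.0736]
button_top 0.28 [0.5686 0.0368 0.012 ]
bay1 0.76 [0.6504 0.033  0.013 ]
bay1 0.73 [0.5696 0.0397 0.0098]
bay2 0.76 [0.6504 0.033  0.013 ]
bay2 0.73 [0.5696 0.0397 0.0098]
lever1_left_knob 0.73 [0.5785 0.1311 0.0827]
lever1_left_knob 0.48 [0.567  0.0414 0.0468]
lever1_right_knob 0.64 [ 0.5539 -0.045   0.0803]
lever2_left_knob 0.8 [0.6643 0.1233 0.0856]
lever2_left_knob 0.7 [0.653  0.034  0.0136]
lever2_left_knob 0.16 [ 0.7764  0.0166 -0.0011]
lever2_right_knob 0.81 [ 0.6381 -0.0573  0.0886]
```

View pics/w1.png

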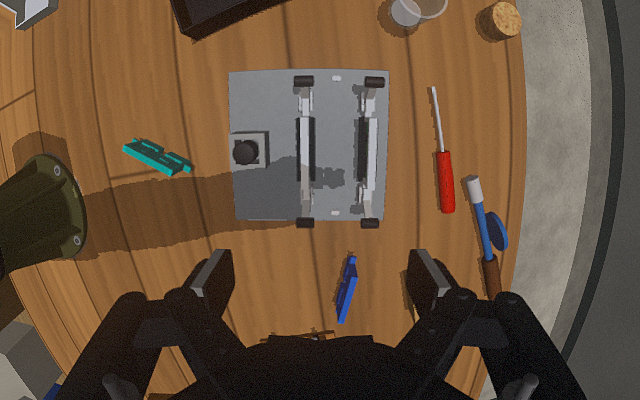

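The wrist view shows the grey rack with the button at (247,150) and the white-topped old boards at (308,150) and (368,150). The knobs are at (304,81), (375,82), (305,222) and (370,222). The blue (347,288) and turquoise (155,155) boards lie outside the rack, so the choice stands. I refine the rack pose with knob blobs and board tops.

```bash
cat >> h.py <<'E'
def ray(cam,u,v):
    c=arm.get_calibration(cam); x,y=(u-c["cx"])/c["fx"],(v-c["cy"])/c["fy"]
    if cam=="wrist":
        r=np.hypot(x,y); k=np.sin(r)/r if r>1e-9 else 1; d=np.array([x*k,y*k,np.cos(r)])
    else: d=np.array([x,y,1.])
    R=np.array(c["R"]); return -R.T@np.array(c["t"]),R.T@d
def onplane(cam,u,v,z):
    o,d=ray(cam,u,v); return (o+d*(z-o[2])/d[2])[:2]
def proj(cam,X):
    c=arm.get_calibration(cam); q=np.array(c["R"])@np.array(X)+np.array(c["t"])
    if cam=="wrist":
        t=np.arctan2(np.hypot(q[0],q[1]),q[2]); k=t/np.hypot(q[0],q[1])
    else: k=1/q[2]
    return np.array([c["fx"]*q[0]*k+c["cx"],c["fy"]*q[1]*k+c["cy"]])
def blob(cam,img,X,half,test,z): # centroid of the mask near X, on plane z
    u,v=np.round(proj(cam,X)).astype(int); u0,v0=max(u-half,0),max(v-half,0)
    m=test(img[v0:v+half,u0:u+half].astype(int)).astype(np.uint8)
    n,l,s,c=cv2.connectedComponentsWithStats(m)
    if n<2: return None
    i=1+s[1:,4].argmax(); return onplane(cam,c[i][0]+u0,c[i][1]+v0,z),s[i]
E
python3 - <<'E'
from h import *
dark=lambda a:a.max(2)<60
white=lambda a:a.min(2)>165
for cam in ["wrist","top"]:
    img,d=arm.snapshot(cam); r=(.587,.0375,-6.2); o=[]
    for k in RACK:
        if "knob" in k or "button" in k:
            z=.0735 if "button" in k else .088
            b=blob(cam,img,[*w2(r,*RACK[k]),z],14 if cam=="wrist" else 9,dark,z)
            if b is None: print(k,None); continue
            print(cam,k,np.round(b[0],4),b[1][2:]); o.append((k,b[0]))
    f=fit(o,RACK); print(cam,[round(v,4) for v in f[:3]],f[3])
st()
E
```

```text
wrist button_top [0.491  0.0511] [ 23  24 360]
wrist lever1_left_knob [0.5778 0.13  ] [ 19  11 144]
wrist lever1_right_knob [ 0.5584 -0.0469] [ 19  10 175]
wrist lever2_left_knob [0.6619 0.1203] [ 19  11 131]
wrist lever2_right_knob [ 0.6423 -0.0572] [ 17  10 146]
wrist [np.float64(0.5882), np.float64(0.0392), np.float64(-6.5058)] [-2.2 -0.5  0.6 -0.  -0.2 -0.1  1.  -0.   0.4  0.7]
button_top None
lever1_left_knob None
top lever1_right_knob [ 0.5576 -0.0496] [ 4  7 24]
lever2_left_knob None
top lever2_right_knob [ 0.6414 -0.0618] [1 1 1]
top [np.float64(0.59), np.float64(0.0356), np.float64(-8.2434)] [-0.1  0.   0.1 -0. ]
t4.4 [0.5865 0.0254 0.3293] [-0.2  1.  -0.7] 0.0854 [ 2. 16.  5. 80.  0. 99.]
```

```bash
python3 - <<'E'
from h import *
rel([.489,.050,.11],-6.5)
E
```

```text
rel [ 0.0463 -0.332   0.7311] [ 0.     -0.      0.0016]
```

```bash
python3 -m creep '0.046 -0.332 0.2 0 0 0;0.046 -0.332 0.4 0 0 0;0.046 -0.332 0.6 0 0 0;0.046 -0.332 0.73 0 0 0;0.046 -0.332 0.73 0 0 0;0.046 -0.332 0.73 0 0 0;0.046 -0.332 0.73 0 0 0' 0 | head -2; python3 -m creep '0 0 0.04 0 0 0;0 0 0.08 0 0 0;0 0 0.09 0 0 0;0 0 0.1 0 0 0;0 0 0.106 0 0 0;0 0 0.11 0 0 0;0 0 0.11 0 0 0'
```

```text
time: 5.28
ee_pos: [0.4917, 0.05, 0.113]
time: 6.15
ee_pos: [0.4888, 0.0498, 0.0789]
orientation: [[0.108, 0.994, 0.0], [0.994, -0.108, -0.0], [-0.0, 0.0, -1.0]]
force: [-7.2, -0.8, 19.5]
gripper_width: 0.0003
finger_force: 10.0
```

```bash
python3 -m creep '0 0 -0.1 0 0 0;0 0 -0.25 0 0 0;0 0 -0.4 0 0 0;0 0 -0.5 0 0 0;0 0 -0.5 0 0 0' 0.5; python3 - <<'E'
from h import *
for c in ["scene","top","wrist"]:
    img,d=arm.snapshot(c); print(c,spot(c,"button_top"))
    if c=="wrist": cv2.imwrite("pics/w2.png",img[:,:,::-1])
rel([*w2((.588,.0385,-6.5),-.02,.089),.13],-6.5)
E
```

```text
time: 6.78
ee_pos: [0.4908, 0.0501, 0.2297]
orientation: [[0.108, 0.994, 0.005], [0.994, -0.108, 0.001], [0.001, 0.005, -1.0]]
force: [0.6, -0.0, -0.3]
gripper_width: 0.0429
finger_force: 0.0
scene [(0.69, array([0.4874, 0.0471, 0.0828])), (0.63, array([ 0.6457, -0.0582,  0.0832])), (0.42, array([ 0.7379, -0.2293, -0.0013]))]
top [(0.56, array([0.5656, 0.0407, 0.0478])), (0.36, array([0.4965, 0.3339, 0.0012]))]
wrist [(0.9, array([0.4876, 0.0482, 0.0838]))]
rel [0.2959 0.2706 0.3189] [-0.0008  0.0002  0.0015]
```

```bash
python3 -m creep '0.1 0.09 0.1 0 0 0;0.2 0.18 0.2 0 0 0;0.296 0.271 0.319 0 0 0.0015;0.296 0.271 0.319 0 0 0.0015;0.296 0.271 0.319 0 0 0.0015;0.296 0.271 0.319 0 0 0.0015;0.296 0.271 0.4 0 0 0.0015;0.296 0.271 0.497 0 0 0.0015;0.296 0.271 0.497 0 0 0.0015;0.296 0.271 0.497 0 0 0.0015' 0.5; python3 -m creep '0 0 0 0 0 0;0 0 0 0 0 0;0 0 0 0 0 0;0 0 0 0 0 0;0 0 0 0 0 0' 0; python3 - <<'E'
from h import *
p,d=arm.snapshot("wrist"); cv2.imwrite("pics/w3.png",p[:,:,::-1])
rel([*w2((.588,.0385,-6.5),-.02,.089),.0765],-6.5)
E
```

```text
time: 8.32
ee_pos: [0.5801, 0.1291, 0.0799]
orientation: [[0.114, 0.994, 0.002], [0.994, -0.114, 0.0], [0.001, 0.002, -1.0]]
force: [-0.5, -0.0, 0.1]
gripper_width: 0.0425
finger_force: 0.0
time: 8.95
ee_pos: [0.5784, 0.1304, 0.08]
orientation: [[0.112, 0.994, -0.001], [0.994, -0.112, 0.002], [0.002, -0.001, -1.0]]
force: [-7.4, 2.2, 9.0]
gripper_width: 0.0223
finger_force: 58.7
rel [-0.0039 -0.      0.0114] [-0.0005 -0.0007  0.0003]
```

View pics/w3.png

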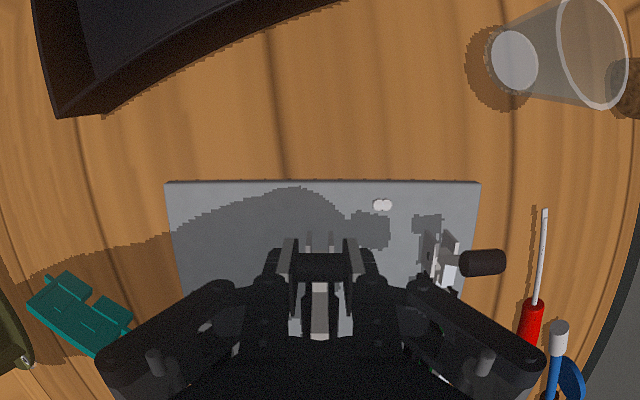

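The knob of lever1_left is pinched centrally between the pads at (320,263), and the bay 2 knob is free at (483,263). I swing it outward.

```bash
python3 -m creep '0.018 0 0.008 0 0 0;0.036 0 0.018 0 0 0;0.053 0 0.031 0 0 0;0.068 0 0.045 0 0 0;0.083 0 0.06 0 0 0;0.095 0 0.077 0 0 0;0.105 0 0.096 0 0 0;0.113 0 0.113 0 0 0;0.116 0 0.12 0 0 0;0.116 0 0.12 0 0 0'; python3 -m creep '0 0 0 0 0 0;0 0 0 0 0 0;0 0 0 0 0 0' 0.5|head -4;  python3 -m creep '0 0 -0.1 0 0 0;0 0 -0.25 0 0 0;0 0 -0.35 0 0 0;0 0 -0.35 0 0 0;0 0 -0.35 0 0 0' 0.5|head -2; python3 - <<'E'
from h import *
p,d=arm.snapshot("wrist"); print(spot("wrist","lever1_left_knob"),w2((.588,.0385,-6.5),-.02,.123))
rel([*w2((.588,.0385,-6.5),-.02,-.089),.13],-6.5)
E
```

```text
time: 10.25
ee_pos: [0.5821, 0.1653, 0.0437]
orientation: [[0.112, 0.994, -0.002], [0.994, -0.112, 0.003], [0.002, -0.002, -1.0]]
force: [-7.8, 4.2, 7.5]
gripper_width: 0.0227
finger_force: 70.5
time: 10.62
ee_pos: [0.5838, 0.1638, 0.0425]
orientation: [[0.113, 0.994, 0.001], [0.994, -0.113, 0.0], [0.0, 0.001, -1.0]]
force: [-0.1, 0.8, -0.4]
time: 11.25
ee_pos: [0.5831, 0.1637, 0.1466]
[(0.91, array([0.5841, 0.1618, 0.0561]))] (np.float64(0.5820525581799207), np.float64(0.1629734025235784))
rel [-0.7088 -0.001   0.0532] [-0.0007  0.0003  0.    ]
```

```bash
python3 -m creep '-0.2 0 0 0 0 0;-0.4 0 0 0 0 0;-0.6 0 0.03 0 0 0;-0.709 0 0.053 0 0 0;-0.709 0 0.053 0 0 0;-0.709 0 0.053 0 0 0;-0.709 0 0.053 0 0 0;-0.709 0 0.14 0 0 0;-0.709 0 0.225 0 0 0;-0.709 0 0.225 0 0 0;-0.709 0 0.225 0 0 0' 0.5|head -4; python3 -m creep '0 0 0 0 0 0;0 0 0 0 0 0;0 0 0 0 0 0;0 0 0 0 0 0;0 0 0 0 0 0' 0; python3 -m creep '-0.018 0 0.008 0 0 0;-0.036 0 0.018 0 0 0;-0.053 0 0.031 0 0 0;-0.068 0 0.045 0 0 0;-0.083 0 0.06 0 0 0;-0.095 0 0.077 0 0 0;-0.105 0 0.096 0 0 0;-0.113 0 0.113 0 0 0;-0.116 0 0.12 0 0 0;-0.116 0 0.12 0 0 0'; python3 -m creep '0 0 0 0 0 0;0 0 0 0 0 0;0 0 0 0 0 0' 0.5|head -4;  python3 -m creep '0 0 -0.1 0 0 0;0 0 -0.25 0 0 0;0 0 -0.35 0 0 0;0 0 -0.35 0 0 0;0 0 -0.35 0 0 0' 0.5|head -2; python3 - <<'E'
from h import *
r=(.588,.0385,-6.5)
p,d=arm.snapshot("wrist"); print(spot("wrist","lever1_right_knob"),w2(r,-.02,-.123))
rel([*w2(r,.065,-.089),.13],-6.5)
E
```

```text
time: 12.72
ee_pos: [0.5599, -0.0469, 0.0805]
orientation: [[0.112, 0.994, 0.001], [0.994, -0.112, -0.0], [0.0, 0.001, -1.0]]
force: [-0.0, -0.0, 0.3]
time: 13.35
ee_pos: [0.5583, -0.0476, 0.0809]
orientation: [[0.113, 0.994, -0.001], [0.994, -0.113, -0.0], [-0.0, -0.001, -1.0]]
force: [-6.2, -0.2, 7.0]
gripper_width: 0.0222
finger_force: 58.8
time: 14.6
ee_pos: [0.5544, -0.083, 0.0452]
orientation: [[0.114, 0.993, -0.001], [0.993, -0.114, -0.002], [-0.002, -0.001, -1.0]]
force: [-7.5, -4.2, 10.0]
gripper_width: 0.0228
finger_force: 74.5
time: 14.98
ee_pos: [0.5559, -0.082, 0.044]
orientation: [[0.113, 0.994, 0.001], [0.994, -0.113, -0.0], [0.0, 0.001, -1.0]]
force: [0.2, -0.8, 0.6]
time: 15.6
ee_pos: [0.5551, -0.0819, 0.1481]
[(0.63, array([ 0.551 , -0.0742,  0.0536]))] (np.float64(0.5542045675930156), np.float64(-0.08144527397286211))
rel [0.1145 0.2826 0.0571] [-0.0007 -0.      0.0001]
```

```bash
python3 -m creep '0.057 0.14 0 0 0 0;0.1145 0.278 0.05 0 0 0;0.1145 0.278 0.057 0 0 0;0.1145 0.278 0.057 0 0 0;0.1145 0.278 0.057 0 0 0;0.1145 0.278 0.14 0 0 0;0.1145 0.278 0.229 0 0 0;0.1145 0.278 0.229 0 0 0;0.1145 0.278 0.229 0 0 0' 0.5|head -4; python3 -m creep '0 0 0 0 0 0;0 0 0 0 0 0;0 0 0 0 0 0;0 0 0 0 0 0;0 0 0 0 0 0' 0; python3 -m creep '-0.018 0 0.008 0 0 0;-0.036 0 0.018 0 0 0;-0.053 0 0.031 0 0 0;-0.068 0 0.045 0 0 0;-0.083 0 0.06 0 0 0;-0.095 0 0.077 0 0 0;-0.105 0 0.096 0 0 0;-0.113 0 0.113 0 0 0;-0.116 0 0.12 0 0 0;-0.116 0 0.12 0 0 0'; python3 -m creep '0 0 0 0 0 0;0 0 0 0 0 0;0 0 0 0 0 0' 0.5|head -4;  python3 -m creep '0 0 -0.1 0 0 0;0 0 -0.25 0 0 0;0 0 -0.35 0 0 0;0 0 -0.35 0 0 0;0 0 -0.35 0 0 0' 0.5|head -2; python3 - <<'E'
from h import *
r=(.587,.0385,-6.5)
p,d=arm.snapshot("wrist"); print(spot("wrist","lever2_right_knob"),w2(r,.065,-.123),w2(r,-.02,-.123))
rel([*w2(r,.065,.089),.13],-6.5)
E
```

```text
time: 16.82
ee_pos: [0.6424, -0.0576, 0.0814]
orientation: [[0.113, 0.994, 0.001], [0.994, -0.113, -0.0], [0.0, 0.001, -1.0]]
force: [1.3, 0.6, 0.6]
time: 17.45
ee_pos: [0.6425, -0.0577, 0.0818]
orientation: [[0.113, 0.994, 0.001], [0.994, -0.113, -0.001], [-0.001, 0.001, -1.0]]
force: [-3.2, -0.2, 5.7]
gripper_width: 0.0224
finger_force: 58.7
time: 18.7
ee_pos: [0.6387, -0.0934, 0.0464]
orientation: [[0.114, 0.993, 0.002], [0.993, -0.114, -0.003], [-0.002, 0.002, -1.0]]
force: [-5.7, -3.6, 9.7]
gripper_width: 0.0223
finger_force: 72.8
time: 19.08
ee_pos: [0.6384, -0.0917, 0.0441]
orientation: [[0.113, 0.994, 0.0], [0.994, -0.113, 0.0], [0.0, 0.0, -1.0]]
force: [0.7, 0.8, -0.2]
time: 19.7
ee_pos: [0.6378, -0.0917, 0.1482]
[(0.86, array([ 0.637 , -0.0868,  0.0611]))] (np.float64(0.6376581753255256), np.float64(-0.09106754714313418)) (np.float64(0.5532045675930156), np.float64(-0.08144527397286211))
rel [0.709  0.0017 0.058 ] [-0.0008 -0.      0.0001]
```

```bash
python3 -m creep '0.2 0 0 0 0 0;0.4 0 0 0 0 0;0.6 0 0.03 0 0 0;0.709 0 0.057 0 0 0;0.709 0 0.057 0 0 0;0.709 0 0.057 0 0 0;0.709 0 0.057 0 0 0;0.709 0 0.14 0 0 0;0.709 0 0.231 0 0 0;0.709 0 0.231 0 0 0;0.709 0 0.231 0 0 0' 0.5|head -4; python3 -m creep '0 0 0 0 0 0;0 0 0 0 0 0;0 0 0 0 0 0;0 0 0 0 0 0;0 0 0 0 0 0' 0; python3 -m creep '0.018 0 0.008 0 0 0;0.036 0 0.018 0 0 0;0.053 0 0.031 0 0 0;0.068 0 0.045 0 0 0;0.083 0 0.06 0 0 0;0.095 0 0.077 0 0 0;0.105 0 0.096 0 0 0;0.113 0 0.113 0 0 0;0.116 0 0.12 0 0 0;0.116 0 0.12 0 0 0'; python3 -m creep '0 0 0 0 0 0;0 0 0 0 0 0;0 0 0 0 0 0' 0.5|head -4;  python3 -m creep '0 0 -0.1 0 0 0;-0.2 0 -0.25 0 0 0;-0.4 -0.1 -0.5 0 0 0;-0.6 -0.14 -0.65 0 0 0;-0.6 -0.14 -0.65 0 0 0;-0.6 -0.14 -0.65 0 0 0' 0.5|head -2; python3 - <<'E'
from h import *
r=(.587,.0385,-6.5)
p,d=arm.snapshot("wrist"); cv2.imwrite("pics/w4.png",p[:,:,::-1])
for k,x,y in [("lever1_left",-.02,.123),("lever1_right",-.02,-.123),("lever2_left",.065,.123),("lever2_right",.065,-.123)]: print(k,spot("wrist",k+"_knob",1),np.round(w2(r,x,y),4))
print(spot("wrist","old1_center",4)); st()
# board top edge: white pixels on z=.0915
for bx in (-.02,.065):
    b=blob("wrist",p,[*w2(r,bx,0),.0915],40,lambda a:a.min(2)>150,.0915); print(b, w2(r,bx,0))
E
```

```text
time: 21.18
ee_pos: [0.6628, 0.1188, 0.0808]
orientation: [[0.114, 0.993, 0.001], [0.993, -0.114, 0.0], [0.0, 0.001, -1.0]]
force: [-0.2, 0.3, 0.0]
time: 21.8
ee_pos: [0.6625, 0.1199, 0.0815]
orientation: [[0.113, 0.994, 0.001], [0.994, -0.113, 0.001], [0.001, 0.001, -1.0]]
force: [-2.6, 0.5, 5.7]
gripper_width: 0.0226
finger_force: 58.9
time: 23.05
ee_pos: [0.6667, 0.1558, 0.0461]
orientation: [[0.112, 0.994, 0.002], [0.994, -0.112, 0.003], [0.003, 0.001, -1.0]]
force: [-5.0, 5.3, 8.9]
gripper_width: 0.0224
finger_force: 69.9
time: 23.42
ee_pos: [0.6664, 0.1538, 0.0437]
orientation: [[0.113, 0.994, 0.0], [0.994, -0.113, -0.0], [-0.0, 0.0, -1.0]]
force: [0.4, -0.4, -0.3]
time: 24.18
ee_pos: [0.6053, -0.0231, 0.2429]
lever1_left [(0.89, array([0.5839, 0.1614, 0.0556]))] [0.5811 0.163 ]
lever1_right [(0.88, array([ 0.553 , -0.0762,  0.0582]))] [ 0.5532 -0.0814]
lever2_left [(0.81, array([0.6685, 0.1487, 0.057 ]))] [0.6655 0.1534]
lever2_right [(0.77, array([ 0.6397, -0.089 ,  0.0617]))] [ 0.6377 -0.0911]
[(0.96, array([0.3377, 0.0583, 0.0316])), (0.92, array([ 0.6032, -0.1961,  0.0334])), (0.88, array([0.5664, 0.0374, 0.0545]))]
t24.5 [ 0.6037 -0.0191  0.237 ] [ 1.  -0.4  0.7] 0.0429 [-2. 19. -2. 69.  0. 95.]
(array([0.56547577, 0.04141557]), array([ 32,   0,  14,  80, 881], dtype=int32)) (np.float64(0.5671285628864682), np.float64(0.040764064275358135))
(array([0.6480071 , 0.03246211]), array([ 30,   0,  13,  80, 874], dtype=int32)) (np.float64(0.6515821706189782), np.float64(0.031141791105086063))
```

View pics/w4.png

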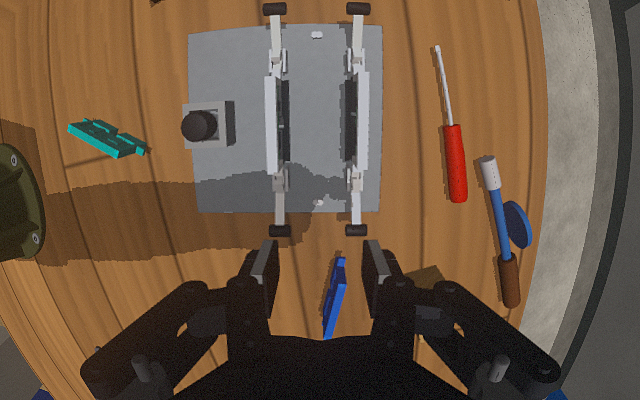

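All four knobs are now out (275,8), (357,8), (280,230) and (357,230), and both boards look lifted. Next I measure the crate and the stand boards.

```bash
cat >> h.py <<'E'
def crate():
    arm.snapshot("top"); m=arm.cut_out("top","crate")
    for q in m[:2]:
        n,l,s,c=cv2.connectedComponentsWithStats(q["mask"].astype(np.uint8)); i=1+s[1:,4].argmax()
        cn=max(cv2.findContours((l==i).astype(np.uint8),0,2)[0],key=cv2.contourArea)[:,0,:]
        W=np.array([onplane("top",u,v,.06) for u,v in cn],np.float32)
        (cx,cy),(a,b),ang=cv2.minAreaRect(W)
        P=cv2.boxPoints(((cx,cy),(a,b),ang)); e=[P[1]-P[0],P[2]-P[1]]; L=max(e,key=np.linalg.norm); y=np.degrees(np.arctan2(L[1],L[0])); y=(y+90)%180-90
        print("crate conf",round(q["conf"],2),"c",round(cx,4),round(cy,4),"size",round(a,3),round(b,3),"yaw",round(y,1))
    print(spot("top","crate",2))
E
python3 - <<'E'
from h import *
crate()
r=(.587,.0385,-6.5)
rel([*w2(r,-.02,0),.15],-6.5)
arm.snapshot("scene"); print(spot("scene","crate",1)); print(spot("scene","new1_center"),spot("scene","stand"))
print(spot("top","new1_center"),spot("top","stand"))
E
```

```text
crate conf 0.66 c 0.6645 0.1227 size 0.06 0.019 yaw 85.0
crate conf 0.57 c 0.4985 0.3296 size 0.216 0.184 yaw 14.1
[(0.76, array([0.4936, 0.3362, 0.0045]))]
rel [ 0.1852 -0.1436  0.2923] [-0.0005  0.      0.0004]
[(0.62, array([0.4961, 0.3388, 0.0024]))]
[(0.63, array([ 0.4656, -0.3571,  0.0471]))] []
[(0.73, array([ 0.4616, -0.3636,  0.0433])), (0.21, array([0.6664, 0.1482, 0.0558]))] [(0.71, array([ 0.5015, -0.3594, -0.0007]))]
```

```bash
python3 -m creep '0.1 -0.07 0.1 0 0 0;0.185 -0.144 0.2 0 0 0;0.185 -0.144 0.292 0 0 0;0.185 -0.144 0.292 0 0 0;0.185 -0.144 0.292 0 0 0;0.185 -0.144 0.4 0 0 0;0.185 -0.144 0.5 0 0 0;0.185 -0.144 0.555 0 0 0;0.185 -0.144 0.555 0 0 0;0.185 -0.144 0.555 0 0 0' 0.5; python3 -m creep '0 0 0 0 0 0;0 0 0 0 0 0;0 0 0 0 0 0;0 0 0 0 0 0;0 0 0 0 0 0;0 0 0 0 0 0' 0; python3 -m creep '0 0 -0.05 0 0 0;0 0 -0.12 0 0 0;0 0 -0.2 0 0 0;0 0 -0.3 0 0 0;0 0 -0.4 0 0 0;0 0 -0.4 0 0 0;0 0 -0.4 0 0 0'; python3 - <<'E'
from h import *
p,d=arm.snapshot("wrist"); cv2.imwrite("pics/w5.png",p[:,:,::-1])
crate()
a=np.radians(14);rel([.496-.05*np.cos(a),.336-.05*np.sin(a),.19],14)
E
```

```text
time: 26.18
ee_pos: [0.5687, 0.0399, 0.0736]
orientation: [[0.113, 0.994, 0.002], [0.994, -0.113, 0.0], [0.0, 0.002, -1.0]]
force: [-0.0, 0.1, -0.1]
gripper_width: 0.0426
finger_force: 0.0
time: 26.92
ee_pos: [0.5681, 0.04, 0.073]
orientation: [[0.113, 0.994, 0.002], [0.994, -0.113, 0.0], [0.0, 0.001, -1.0]]
force: [-0.5, -0.3, 5.5]
gripper_width: 0.0094
finger_force: 59.9
time: 27.8
ee_pos: [0.5668, 0.0399, 0.1914]
orientation: [[0.113, 0.994, -0.001], [0.994, -0.113, -0.0], [-0.0, -0.001, -1.0]]
force: [-1.1, 0.4, -2.1]
gripper_width: 0.0086
finger_force: 59.1
crate conf 0.77 c 0.4994 0.3293 size 0.214 0.182 yaw 13.8
crate conf 0.46 c 0.5566 -0.0405 size 0.091 0.226 yaw -6.0
[(0.98, array([ 0.4947,  0.334 , -0.0008]))]
rel [ 0.8958 -0.5013  0.0037] [-0.0008  0.     -0.1138]
```

View pics/w5.png

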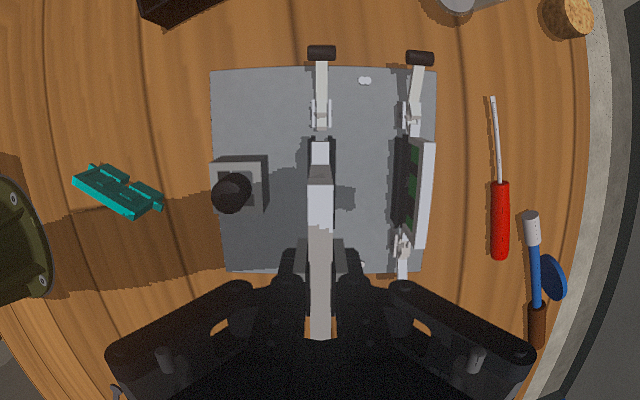

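The wrist view shows old board 1 held upright at (320,240) and clear of the bay. The bay 2 board is still in place (420,195). I carry board 1 to the crate.

```bash
python3 -m creep '0.18 -0.1 0 0 0 -0.05;0.36 -0.2 0 0 0 -0.1138;0.54 -0.3 0 0 0 -0.1138;0.72 -0.4 0 0 0 -0.1138;0.896 -0.5 0 0 0 -0.1138;0.896 -0.5 0 0 0 -0.1138;0.896 -0.5 0 0 0 -0.1138;0.896 -0.5 0 0 0 -0.1138;0.896 -0.5 0 0 0 -0.1138;0.896 -0.5 0 0 0 -0.1138' - ; python3 -m creep '0 0 0.1 0 0 0;0 0 0.2 0 0 0;0 0 0.3 0 0 0;0 0 0.38 0 0 0;0 0 0.42 0 0 0;0 0 0.435 0 0 0;0 0 0.442 0 0 0;0 0 0.442 0 0 0;0 0 0.442 0 0 0'
```

```text
time: 29.25
ee_pos: [0.4493, 0.3232, 0.1922]
orientation: [[-0.24, 0.971, 0.0], [0.971, 0.24, 0.0], [0.0, 0.0, -1.0]]
force: [-0.1, 0.1, -2.6]
gripper_width: 0.009
finger_force: 59.0
time: 30.38
ee_pos: [0.4492, 0.3243, 0.0603]
orientation: [[-0.242, 0.97, 0.001], [0.97, 0.242, 0.001], [0.0, 0.001, -1.0]]
force: [0.1, 0.1, -2.7]
gripper_width: 0.0089
finger_force: 59.0
```

```bash
python3 -m creep '0 0 0.006 0 0 0;0 0 0.012 0 0 0;0 0 0.017 0 0 0;0 0 0.017 0 0 0'|sed -n '2p;4p'; python3 -m creep '0 0 0 0 0 0;0 0 0 0 0 0;0 0 0 0 0 0;0 0 0 0 0 0' 0.3|sed -n '2p;4p'; python3 -m creep '0 0 -0.1 0 0 0;0 0 -0.25 0 0 0;0 0 -0.4 0 0 0;0 0 -0.5 0 0 0;0 0 -0.5 0 0 0;0 0 -0.5 0 0 0' 0.5|sed -n '1,2p'; python3 - <<'E'
from h import *
p,d=arm.snapshot("wrist"); cv2.imwrite("pics/w6.png",p[:,:,::-1])
print(spot("wrist","old1_center",5)); crate()
r=(.587,.0385,-6.5)
rel([*w2(r,.065,0),.2],-6.5)
E
```

```text
ee_pos: [0.449, 0.3243, 0.0563]
force: [-4.2, -3.2, 15.4]
ee_pos: [0.4487, 0.3239, 0.0543]
force: [-0.1, -0.4, -0.5]
time: 32.12
ee_pos: [0.4485, 0.3237, 0.2037]
[(0.73, array([0.3366, 0.0608, 0.0316]))]
crate conf 0.87 c 0.5005 0.3295 size 0.218 0.18 yaw 14.6
crate conf 0.41 c 0.6414 -0.0613 size 0.067 0.022 yaw 89.5
[(0.59, array([0.4941, 0.335 , 0.0021]))]
rel [-1.1098  0.4219  0.0113] [-0.0005  0.0003  0.1138]
```

View pics/w6.png

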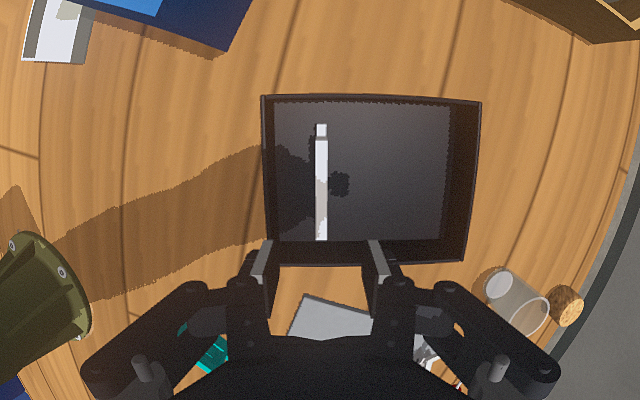

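Old board 1 stands upright in the left half of the crate (322,185). Now the bay 2 board.

```bash
python3 -m creep '-0.19 0.07 0 0 0 0.05;-0.38 0.14 0 0 0 0.1138;-0.57 0.21 0 0 0 0.1138;-0.76 0.28 0 0 0 0.1138;-0.95 0.35 0 0 0 0.1138;-1 0.422 0 0 0 0.1138;-1 0.422 0 0 0 0.1138;-1 0.422 0 0 0 0.1138' - |head -2; python3 - <<'E'
from h import *
r=(.587,.0385,-6.5)
rel([*w2(r,.065,0),.071],-6.5)
E
```

```text
time: 33.38
ee_pos: [0.6433, 0.0639, 0.2038]
rel [-0.1053  0.0406  0.4426] [-0.0005  0.      0.0001]
```

```bash
python3 -m creep '-0.105 0.038 0 0 0 0;-0.105 0.038 0.1 0 0 0;-0.105 0.038 0.2 0 0 0;-0.105 0.038 0.3 0 0 0;-0.105 0.038 0.38 0 0 0;-0.105 0.038 0.44 0 0 0;-0.105 0.038 0.44 0 0 0;-0.105 0.038 0.44 0 0 0' 0.5|sed -n '2p;4p'; python3 -m creep '0 0 0 0 0 0;0 0 0 0 0 0;0 0 0 0 0 0;0 0 0 0 0 0;0 0 0 0 0 0;0 0 0 0 0 0' 0|grep -v ori; python3 -m creep '0 0 -0.05 0 0 0;0 0 -0.12 0 0 0;0 0 -0.2 0 0 0;0 0 -0.3 0 0 0;0 0 -0.4 0 0 0;0 0 -0.4 0 0 0;0 0 -0.4 0 0 0'|sed -n '2p;4p;5p'; python3 - <<'E'
from h import *
p,d=arm.snapshot("wrist"); cv2.imwrite("pics/w7.png",p[:,:,::-1])
crate()
a=np.radians(14.2);rel([.4955+.05*np.cos(a),.335+.05*np.sin(a),.19],14.2)
E
```

```text
ee_pos: [0.6525, 0.0313, 0.0735]
force: [-0.1, 0.6, 0.2]
time: 35.12
ee_pos: [0.6528, 0.0309, 0.0733]
force: [0.5, -0.2, 5.6]
gripper_width: 0.0089
finger_force: 59.8
ee_pos: [0.6511, 0.0309, 0.1915]
force: [-0.7, -1.1, -1.6]
gripper_width: 0.009
crate conf 0.72 c 0.5003 0.3298 size 0.216 0.182 yaw 14.3
[(0.74, array([ 4.959e-01,  3.371e-01, -3.000e-04]))]
rel [ 1.0075 -0.4738  0.0042] [-0.0008 -0.     -0.115 ]
```

```bash
python3 -m creep '0.19 -0.09 0 0 0 -0.05;0.38 -0.18 0 0 0 -0.115;0.57 -0.27 0 0 0 -0.115;0.76 -0.36 0 0 0 -0.115;1 -0.474 0 0 0 -0.115;1 -0.474 0 0 0 -0.115;1 -0.474 0 0 0 -0.115;1 -0.474 0 0 0 -0.115;1 -0.474 0 0 0 -0.115;1 -0.474 0 0 0 -0.115;1 -0.474 0 0 0 -0.115' - |sed -n '2p;4p;5p'; python3 -m creep '0 0 0.1 0 0 0;0 0 0.2 0 0 0;0 0 0.3 0 0 0;0 0 0.38 0 0 0;0 0 0.42 0 0 0;0 0 0.435 0 0 0;0 0 0.444 0 0 0;0 0 0.45 0 0 0;0 0 0.456 0 0 0;0 0 0.456 0 0 0;0 0 0.456 0 0 0'
```

```text
ee_pos: [0.5449, 0.3444, 0.1926]
force: [0.3, -0.4, -1.4]
gripper_width: 0.009
time: 38.95
ee_pos: [0.5451, 0.3455, 0.0569]
orientation: [[-0.245, 0.969, 0.001], [0.969, 0.245, 0.001], [0.001, 0.002, -1.0]]
force: [-2.1, 0.5, 5.6]
gripper_width: 0.0088
finger_force: 60.1
```

```bash
python3 -m creep '0 0 0 0 0 0;0 0 0 0 0 0;0 0 0 0 0 0;0 0 0 0 0 0' 0.3|sed -n '2p;4p'; python3 -m creep '0 0 -0.1 0 0 0;0 0 -0.25 0 0 0;0 0 -0.4 0 0 0;0 0 -0.55 0 0 0;0 0 -0.55 0 0 0;0 0 -0.55 0 0 0' 0.5|sed -n '1,2p'; python3 - <<'E'
from h import *
p,d=arm.snapshot("wrist"); cv2.imwrite("pics/w8.png",p[:,:,::-1])
print(spot("wrist","old1_center",5)); crate()
rel([.5,-.3,.28],-6.5)
E
```

```text
ee_pos: [0.5445, 0.345, 0.0555]
force: [-0.2, 0.1, -0.3]
time: 40.2
ee_pos: [0.5445, 0.3449, 0.2203]
[(0.63, array([0.4475, 0.3227, 0.0405]))]
crate conf 0.86 c 0.4985 0.3291 size 0.214 0.181 yaw 13.9
[(0.59, array([0.4937, 0.3366, 0.0041]))]
rel [-2.0473 -0.6699 -0.1994] [-0.0007  0.0004  0.115 ]
```

View pics/w8.png

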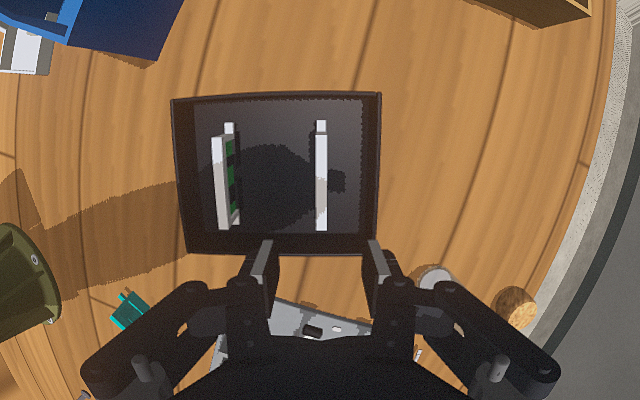

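Both old boards stand in the crate at (222,180) and (320,175). Now I go to the stand.

```bash
python3 -m creep '-0.19 -0.06 -0.1 0 0 0.05;-0.38 -0.12 -0.2 0 0 0.115;-0.57 -0.18 -0.2 0 0 0.115;-0.76 -0.24 -0.2 0 0 0.115;-1 -0.33 -0.2 0 0 0.115;-1 -0.33 -0.2 0 0 0.115;-1 -0.33 -0.2 0 0 0.115' - |sed -n '2p'; python3 -m creep '-0.19 0 0 0 0 0;-0.38 0.01 0 0 0 0;-0.57 0.02 0 0 0 0;-0.76 0.03 0 0 0 0;-1 0.05 0 0 0 0;-1 0.05 0 0 0 0;-1 0.05 0 0 0 0;-1 0.05 0 0 0 0;-1 0.05 0 0 0 0' | sed -n '1,3p'; python3 - <<'E'
from h import *
p,d=arm.snapshot("wrist"); cv2.imwrite("pics/w9.png",p[:,:,::-1]); np.save("d9.npy",d)
print(spot("wrist","new1_center",5),spot("wrist","stand")); st()
E
```

```text
ee_pos: [0.5221, 0.0294, 0.2804]
time: 42.45
ee_pos: [0.5037, -0.2682, 0.2808]
orientation: [[0.111, 0.994, 0.0], [0.994, -0.111, 0.0], [0.0, 0.0, -1.0]]
[(0.73, array([ 0.4649, -0.3591,  0.0477])), (0.16, array([ 5.021e-01, -3.556e-01, -5.000e-04]))] [(0.64, array([ 5.059e-01, -3.568e-01,  5.000e-04]))]
t42.6 [ 0.5035 -0.269   0.2809] [ 0.2 -0.5  0.3] 0.0427 [-28.  14.  -3.  73.   0.  68.]
```

View pics/w9.png

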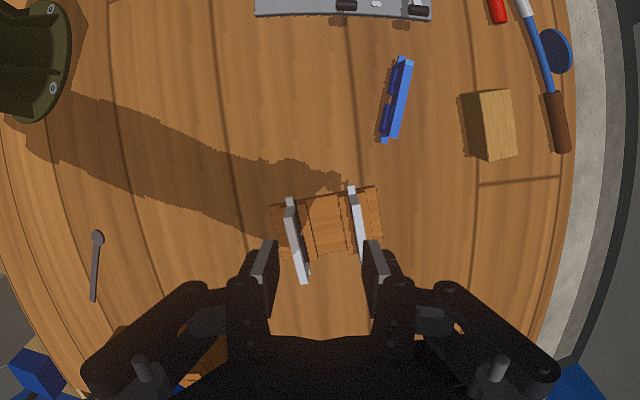

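The stand is at the bottom edge of the view, with fresh boards at (297,240) and (356,220) partly hidden by the fingers. I back off along -y for a full view.

```bash
python3 -m creep '-0.2 0 0 0 0 0;-0.4 0 0 0 0 0;-0.5 0 0 0 0 0;-0.5 0 0 0 0 0;-0.5 0 0 0 0 0;-0.5 0 0 0 0 0;-0.5 0 0 0 0 0' - |sed -n '2p'; python3 - <<'E'
from h import *
p,d=arm.snapshot("wrist"); cv2.imwrite("pics/w10.png",cv2.resize(p[80:330,180:500,::-1],(800,625))[:600])
print(spot("wrist","new1_center",5),spot("wrist","stand")); st()
E
```

```text
ee_pos: [0.4866, -0.4179, 0.2811]
[(0.57, array([ 0.4624, -0.3608,  0.0458]))] [(0.61, array([ 0.502 , -0.3536,  0.0017]))]
t43.6 [ 0.4865 -0.4184  0.2809] [0.2 0.7 0.2] 0.0425 [-41.  22.   8.  76.   0.  56.]
```

View pics/w10.png

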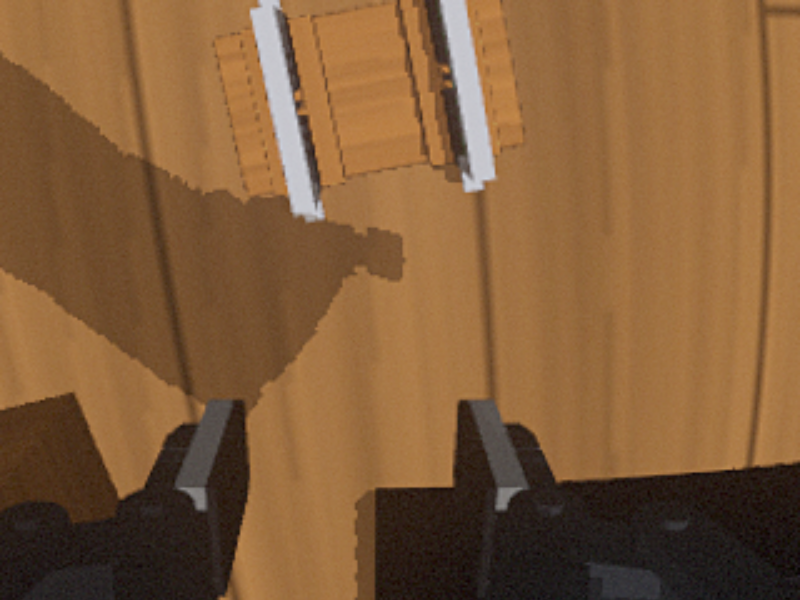

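Both fresh boards are in full view in the crop, with white top edges running (268,5)-(308,215) and (452,0)-(480,185). I fit those edges on the plane z = 0.08.

```bash
cat >> h.py <<'E'
def whites(cam,p,X,half,z,thr=150):
    u,v=np.round(proj(cam,X)).astype(int); u0,v0=max(u-half,0),max(v-half,0)
    m=(p[v0:v+half,u0:u+half].min(2)>thr).astype(np.uint8)
    n,l,s,c=cv2.connectedComponentsWithStats(m,connectivity=4)
    for i in range(1,n):
        if s[i,4]<150: continue
        vv,uu=np.nonzero(l==i); W=np.array([onplane(cam,a+u0,b+v0,z) for a,b in zip(uu,vv)],np.float32)
        (cx,cy),(a,b),ang=cv2.minAreaRect(W); q=W-W.mean(0); e=np.linalg.svd(q,full_matrices=False)[2][0]; e*=np.sign(e[1]); t=q@e
        print(cam,"white c",np.round([cx,cy],4),"mean",np.round(W.mean(0),4),"size",round(a,4),round(b,4),"ext",np.round(np.percentile(t,[.5,99.5]),4),"yaw",round(float(np.degrees(np.arctan2(-e[0],e[1]))),2),"px",s[i,:5])
E
python3 - <<'E'
from h import *
p,d=arm.snapshot("wrist")
whites("wrist",p,[.5,-.36,.08],60,.08)
p,d=arm.snapshot("top"); whites("top",p,[.5,-.36,.08],40,.08)
E
```

```text
wrist white c [ 0.5418 -0.3522] mean [ 0.5433 -0.3521] size 0.0148 0.1026 ext [-0.0503  0.0506] yaw 5.0 px [ 83   3  30  93 891]
wrist white c [ 0.4652 -0.3582] mean [ 0.4644 -0.3579] size 0.0131 0.1016 ext [-0.0504  0.05  ] yaw 4.51 px [ 14  15  30  93 883]
top white c [ 0.5446 -0.355 ] mean [ 0.5445 -0.3557] size 0.0121 0.0922 ext [-0.0439  0.0465] yaw 4.31 px [ 20  20  36   7 158]
top white c [ 0.4649 -0.362 ] mean [ 0.465  -0.3619] size 0.0114 0.0918 ext [-0.0446  0.0455] yaw 4.97 px [ 24  50  36   8 156]
```

```bash
python3 - <<'E'
from h import *
p=cv2.imread("pics/top0.png")[:,:,::-1]
whites("top",p,[.567,.041,.08],32,.08); whites("top",p,[.652,.031,.08],25,.08)
p,d=arm.snapshot("top"); cv2.imwrite("pics/t1.png",p[:,:,::-1])
rel([.5442,-.3555,.15],4.7)
E
```

```text
top white c [0.6411 0.0278] mean [0.6466 0.0104] size 0.1374 0.0215 ext [-0.0515  0.0839] yaw -3.59 px [ 11   0  53   9 180]
top white c [0.5937 0.0448] mean [0.5952 0.0418] size 0.1777 0.0799 ext [-0.0837  0.0882] yaw -9.46 px [   0    2   64   38 1475]Traceback (most recent call last):
  File "<stdin>", line 3, in <module>
  File "h.py", line 59, in whites
    vv,uu=np.nonzero(l==i); W=np.array([onplane(cam,a+u0,b+v0,z) for a,b in zip(uu,vv)],np.float32)
                                        ~~~~~~~^^^^^^^^^^^^^^^^^
  File "h.py", line 30, in onplane
    o,d=ray(cam,u,v); return (o+d*(z-o[2])/d[2])[:2]
        ~~~^^^^^^^^^
  File "h.py", line 24, in ray
    c=arm.get_calibration(cam); x,y=(u-c["cx"])/c["fx"],(v-c["cy"])/c["fy"]
ValueError: time passes only in moves, steps and waits
```

```bash
sed -i 's/^def ray/import functools\n@functools.lru_cache\ndef cal(cam): return arm.get_calibration(cam)\ndef ray/; s/c=arm.get_calibration(cam)/c=cal(cam)/' h.py; python3 - <<'E'
from h import *
p=cv2.imread("pics/top0.png")[:,:,::-1]
for t in (185,210): whites("top",p,[.61,.035,.08],50,.08,t)
rel([.5442,-.3555,.15],4.7)
E
```

```text
rel [0.2308 0.1677 0.436 ] [ 0.      0.     -0.0621]
```

```bash
python3 -m creep '0.12 0.08 0.1 0 0 -0.03;0.231 0.168 0.25 0 0 -0.062;0.231 0.168 0.4 0 0 -0.062;0.231 0.168 0.436 0 0 -0.062;0.231 0.168 0.436 0 0 -0.062;0.231 0.168 0.436 0 0 -0.062;0.231 0.168 0.54 0 0 -0.062;0.231 0.168 0.64 0 0 -0.062;0.231 0.168 0.722 0 0 -0.062;0.231 0.168 0.722 0 0 -0.062;0.231 0.168 0.722 0 0 -0.062' 0.5|grep -v grip; python3 -m creep '0 0 0 0 0 0;0 0 0 0 0 0;0 0 0 0 0 0;0 0 0 0 0 0;0 0 0 0 0 0;0 0 0 0 0 0' 0;  python3 -m creep '0 0 -0.05 0 0 0;0 0 -0.12 0 0 0;0 0 -0.25 0 0 0;0 0 -0.4 0 0 0;0 0 -0.5 0 0 0;0 0 -0.5 0 0 0;0 0 -0.5 0 0 0;0 0 -0.5 0 0 0'|grep -v ori; python3 - <<'E'
from h import *
s=arm.get_state(); p,d=arm.snapshot("top"); print(np.round(s["ee_pos"],4))
cv2.imwrite("pics/t2.png",p[:,:,::-1])
e=s["ee_pos"]; whites("top",p,[e[0],e[1],e[2]+.018],45,e[2]+.018)
p,d=arm.snapshot("wrist"); print(spot("wrist","new1_center")); cv2.imwrite("pics/w11.png",p[:,:,::-1])
whites("wrist",p,[e[0],e[1]+.03,e[2]+.018],90,e[2]+.018)
rel([.52,-.2,.22],-6.5)
E
```

```text
time: 45.1
ee_pos: [0.5453, -0.3567, 0.0662]
orientation: [[-0.081, 0.997, 0.002], [0.997, 0.081, -0.002], [-0.002, 0.002, -1.0]]
force: [-0.5, 0.3, -0.5]
finger_force: 0.0
time: 45.85
ee_pos: [0.545, -0.3563, 0.0655]
orientation: [[-0.081, 0.997, 0.002], [0.997, 0.081, -0.001], [-0.002, 0.002, -1.0]]
force: [-0.2, 0.2, 6.5]
gripper_width: 0.0092
finger_force: 59.5
time: 46.85
ee_pos: [0.5432, -0.3551, 0.2122]
force: [-0.0, 0.3, -2.6]
gripper_width: 0.0088
finger_force: 58.6
[ 0.5432 -0.3551  0.2122]
[(0.8, array([ 0.4613, -0.361 ,  0.0486]))]
wrist white c [ 0.5387 -0.2955] mean [ 0.5388 -0.2954] size 0.0063 0.008 ext [-0.0042  0.0041] yaw 8.59 px [ 76   4  18  22 381]
wrist white c [ 0.5406 -0.3169] mean [ 0.5406 -0.3158] size 0.0095 0.0214 ext [-0.0115  0.0096] yaw 7.49 px [  72   43   26   53 1215]
rel [ 0.5226 -0.0364 -0.0231] [-0.0006 -0.0004  0.062 ]
```

View pics/w11.png

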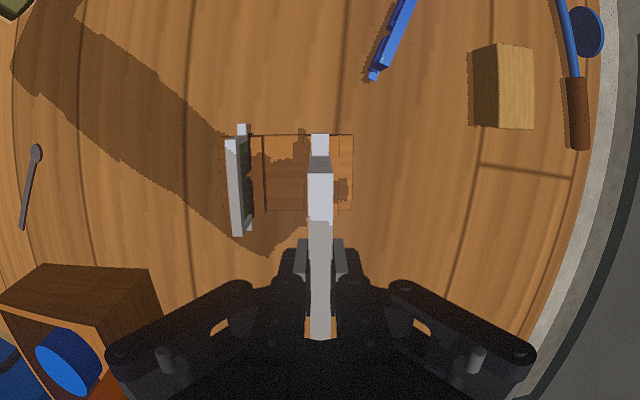

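The wrist view shows the fresh board held upright at (320,240). Its twin still waits at (237,190). I measure how far the board's end lies from the TCP and compare with the old board held in w5.

```bash
python3 - <<'E'
from h import *
s=arm.get_state(); R=np.array(s["orientation"]); e=np.array(s["ee_pos"]); print(e)
for f,off in [("w5",.0185),("w7",.0183),("w11",.0145)]:
    p=cv2.imread(f"pics/{f}.png").min(2).astype(int); c=p[110:240,316:325].mean(1)
    g=np.abs(np.diff(c)); ed=[i+110.5 for i in range(1,len(g)-1) if g[i]>12 and g[i]>=g[i-1] and g[i]>g[i+1]]
    out=[]
    for v in ed:
        q=onplane("wrist",320,v,e[2]+off); out.append((v,round(float(R[:2,0]@(q-e[:2]))*1000,1)))
    print(f,out)
E
```

```text
[ 0.54363297 -0.35535982  0.21283998]
w5 [(112.5, 72.1), (117.5, 70.3), (126.5, 66.9), (129.5, 65.8), (141.5, 61.4), (164.5, 52.7), (184.5, 45.0), (228.5, 26.9)]
w7 [(113.5, 71.7), (118.5, 69.9), (127.5, 66.6), (135.5, 63.6), (157.5, 55.3), (175.5, 48.4), (225.5, 28.1)]
w11 [(133.5, 64.0), (155.5, 55.5), (172.5, 48.8), (220.5, 28.8)]
```

```bash
python3 - <<'E'
from h import *
rel([.6522,.0297,.19],-6.4)
E
```

```text
rel [1.2497 0.4653 0.077 ] [-0.0006 -0.0004  0.0615]
```

```bash
python3 -m creep '0.19 0.07 0 0 0 0.03;0.38 0.14 0 0 0 0.0615;0.57 0.21 0 0 0 0.0615;0.76 0.28 0 0 0 0.0615;0.95 0.35 0 0 0 0.0615;1 0.46 0 0 0 0.0615;1 0.46 0 0 0 0.0615;1 0.46 0 0 0 0.0615' - |sed -n '2p;4,6p'; python3 - <<'E'
from h import *
rel([.6522,.0297,.19],-6.4)
E
```

```text
ee_pos: [0.6567, -0.0457, 0.2134]
force: [-0.1, -0.1, -1.6]
gripper_width: 0.0089
finger_force: 59.0
rel [ 0.2482 -0.0427  0.0779] [-0.0005  0.0001 -0.    ]
```

```bash
python3 -m creep '0.12 -0.02 0.03 0 0 0;0.2482 -0.0427 0.078 0 0 0;0.2482 -0.0427 0.2 0 0 0;0.2482 -0.0427 0.3 0 0 0;0.2482 -0.0427 0.36 0 0 0;0.2482 -0.0427 0.36 0 0 0;0.2482 -0.0427 0.36 0 0 0;0.2482 -0.0427 0.36 0 0 0;0.2482 -0.0427 0.36 0 0 0' - |sed -n '2,4p'; python3 - <<'E'
from h import *
p,d=arm.snapshot("wrist"); cv2.imwrite("pics/w12.png",p[:,:,::-1])
rel([.6522,.0297,.077],-6.4)
E
```

```text
ee_pos: [0.6535, 0.0299, 0.1071]
orientation: [[0.112, 0.994, 0.002], [0.994, -0.112, 0.0], [0.0, 0.002, -1.0]]
force: [0.2, -0.7, -1.7]
rel [-0.0013 -0.0038  0.0995] [ 0.0004 -0.0001 -0.    ]
```

View pics/w12.png

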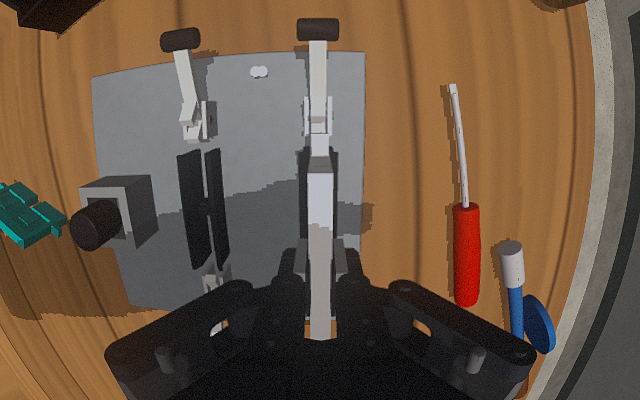

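The board is over bay 2, in line with the guides (305 and 335) and the lever (317,70). I descend slowly.

```bash
python3 -m creep '0 -0.003 0.02 0 0 0;0 -0.003 0.04 0 0 0;0 -0.003 0.055 0 0 0;0 -0.003 0.07 0 0 0;0 -0.003 0.07 0 0 0' -|sed -n '2,4p'; python3 -m creep '0 0 0.006 0 0 0;0 0 0.012 0 0 0;0 0 0.018 0 0 0;0 0 0.024 0 0 0;0 0 0.024 0 0 0' -|sed -n '2,4p'
```

```text
ee_pos: [0.6515, 0.03, 0.0845]
orientation: [[0.112, 0.994, -0.001], [0.994, -0.112, -0.0], [-0.0, -0.001, -1.0]]
force: [-0.8, 0.1, -2.2]
ee_pos: [0.6519, 0.03, 0.0777]
orientation: [[0.112, 0.994, -0.0], [0.994, -0.112, -0.0], [-0.0, -0.0, -1.0]]
force: [0.1, -0.4, -1.3]
```

```bash
python3 -m creep '0 0 0.004 0 0 0;0 0 0.006 0 0 0;0 0 0.006 0 0 0' -|sed -n '2p;4p'; python3 -m creep '0 0 0 0 0 0;0 0 0 0 0 0;0 0 0 0 0 0;0 0 0 0 0 0' 0.4|sed -n '2p;4,5p'; python3 -m creep '0 0 -0.08 0 0 0;0 0 -0.2 0 0 0;0 0 -0.4 0 0 0;-0.1 0 -0.55 0 0 0;-0.25 0 -0.6 0 0 0;-0.25 0 -0.6 0 0 0;-0.25 0 -0.6 0 0 0' 0.5|sed -n '1,2p'; python3 - <<'E'
from h import *
p,d=arm.snapshot("wrist"); cv2.imwrite("pics/w13.png",p[:,:,::-1])
print(spot("wrist","new1_center")); print(spot("wrist","lever2_left_knob",1),spot("wrist","lever2_right_knob",1))
rel([.4655,-.362,.2],4.7)
E
```

```text
ee_pos: [0.652, 0.03, 0.0761]
force: [-0.4, -0.7, -2.3]
ee_pos: [0.6521, 0.03, 0.0762]
force: [-1.1, -0.3, 0.4]
gripper_width: 0.0345
time: 52.18
ee_pos: [0.6434, -0.0444, 0.2557]
[(0.52, array([ 0.4622, -0.3608,  0.0501]))]
[(0.51, array([ 0.5521, -0.0758,  0.0574]))] [(0.91, array([ 0.639 , -0.0892,  0.0612]))]
rel [-1.1205 -0.4717  0.1846] [-0.0005 -0.0001 -0.0613]
```

View pics/w13.png

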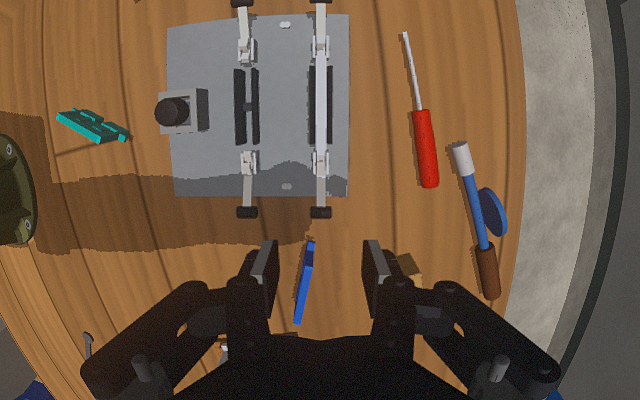

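The fresh board sits in bay 2 (320,105) between its levers. Now the second one.

```bash
python3 -m creep '-0.19 -0.08 0 0 0 -0.03;-0.38 -0.16 0 0 0 -0.0613;-0.57 -0.24 0 0 0 -0.0613;-0.76 -0.32 0 0 0 -0.0613;-1 -0.472 0.1 0 0 -0.0613;-1 -0.472 0.1 0 0 -0.0613;-1 -0.472 0.1 0 0 -0.0613;-1 -0.472 0.1 0 0 -0.0613' - |sed -n '2p'; python3 - <<'E'
from h import *
rel([.4651,-.361,.062],4.7)
E
```

```text
ee_pos: [0.4702, -0.3261, 0.2262]
rel [-0.1147 -0.0266  0.5473] [ 0.0001 -0.0001 -0.0001]
```

```bash
python3 -m creep '-0.111 -0.027 0.1 0 0 0;-0.111 -0.027 0.2 0 0 0;-0.111 -0.027 0.24 0 0 0;-0.111 -0.027 0.24 0 0 0;-0.111 -0.027 0.34 0 0 0;-0.111 -0.027 0.44 0 0 0;-0.111 -0.027 0.535 0 0 0;-0.111 -0.027 0.535 0 0 0;-0.111 -0.027 0.535 0 0 0' 0.5|grep -v grip; python3 -m creep '0 0 0 0 0 0;0 0 0 0 0 0;0 0 0 0 0 0;0 0 0 0 0 0;0 0 0 0 0 0;0 0 0 0 0 0' 0;  python3 -m creep '0 0 -0.05 0 0 0;0 0 -0.12 0 0 0;0 0 -0.25 0 0 0;0 0 -0.4 0 0 0;0 0 -0.5 0 0 0;0 0 -0.5 0 0 0;0 0 -0.5 0 0 0;0 0 -0.5 0 0 0'|grep -v ori; python3 - <<'E'
from h import *
s=arm.get_state(); R=np.array(s["orientation"]); e=np.array(s["ee_pos"])
P,d=arm.snapshot("wrist"); cv2.imwrite("pics/w14.png",P[:,:,::-1])
for f,off in [("w11",.0145),("w14",.0145),("w14",.0175)]:
    p=cv2.imread(f"pics/{f}.png").min(2).astype(int); c=p[110:240,316:325].mean(1)
    g=np.abs(np.diff(c)); ed=[i+110.5 for i in range(1,len(g)-1) if g[i]>12 and g[i]>=g[i-1] and g[i]>g[i+1]]
    print(f,[(v,round(float(R[:2,0]@(onplane("wrist",320,v,e[2]+off)-e[:2]))*1000,1)) for v in ed])
rel([.5675,.040,.19],-6.4)
E
```

```text
time: 54.5
ee_pos: [0.4654, -0.3612, 0.0675]
orientation: [[-0.081, 0.997, 0.002], [0.997, 0.081, -0.001], [-0.002, 0.002, -1.0]]
force: [-0.4, -0.0, 0.1]
finger_force: 0.0
time: 55.25
ee_pos: [0.4649, -0.3613, 0.067]
orientation: [[-0.081, 0.997, 0.002], [0.997, 0.081, -0.001], [-0.002, 0.002, -1.0]]
force: [-0.1, -0.4, 6.6]
gripper_width: 0.009
finger_force: 59.5
time: 56.25
ee_pos: [0.4632, -0.36, 0.2139]
force: [0.9, -0.0, -0.5]
gripper_width: 0.0089
finger_force: 58.6
w11 [(133.5, 63.9), (155.5, 55.4), (172.5, 48.7), (220.5, 28.7)]
w14 [(135.5, 63.1), (158.5, 54.2), (176.5, 47.1), (216.5, 30.4), (221.5, 28.2)]
w14 [(135.5, 63.4), (158.5, 54.7), (176.5, 47.8), (216.5, 31.5), (221.5, 29.4)]
rel [1.3009 0.4542 0.0815] [-0.0007 -0.0005  0.0613]
```

```bash
python3 -m creep '0.19 0.07 0 0 0 0.03;0.38 0.14 0 0 0 0.0613;0.57 0.21 0 0 0 0.0613;0.76 0.28 0 0 0 0.0613;0.95 0.35 0 0 0 0.0613;1 0.454 0 0 0 0.0613;1 0.454 0 0 0 0.0613;1 0.454 0 0 0 0.0613' - |sed -n '2p;4,6p'; python3 - <<'E'
from h import *
rel([.5675,.0393,.11],-6.4)
E
```

```text
ee_pos: [0.5747, -0.0508, 0.2146]
force: [0.2, -0.5, -1.4]
gripper_width: 0.0087
finger_force: 58.8
rel [ 0.296  -0.0566  0.3486] [-0.0007  0.0001 -0.    ]
```

```bash
python3 -m creep '0.15 -0.03 0 0 0 0;0.296 -0.0567 0.05 0 0 0;0.296 -0.0567 0.07 0 0 0;0.296 -0.0567 0.17 0 0 0;0.296 -0.0567 0.27 0 0 0;0.296 -0.0567 0.34 0 0 0;0.296 -0.0567 0.34 0 0 0;0.296 -0.0567 0.34 0 0 0;0.296 -0.0567 0.34 0 0 0;0.296 -0.0567 0.34 0 0 0' - |sed -n '2,4p'; python3 - <<'E'
from h import *
rel([.5675,.0393,.0785],-6.4)
E
```

```text
ee_pos: [0.5692, 0.0394, 0.1145]
orientation: [[0.112, 0.994, 0.002], [0.994, -0.112, 0.0], [0.0, 0.002, -1.0]]
force: [0.3, 0.5, -1.9]
rel [-0.0011 -0.0058  0.12  ] [ 0.0005 -0.0001 -0.    ]
```

```bash
python3 -m creep '0 -0.003 0.03 0 0 0;0 -0.003 0.06 0 0 0;0 -0.003 0.08 0 0 0;0 -0.003 0.09 0 0 0;0 -0.003 0.09 0 0 0' -|sed -n '2,4p'; python3 -m creep '0 0 0.006 0 0 0;0 0 0.012 0 0 0;0 0 0.018 0 0 0;0 0 0.024 0 0 0;0 0 0.03 0 0 0;0 0 0.03 0 0 0' -|sed -n '2,4p'
```

```text
ee_pos: [0.5675, 0.0396, 0.0862]
orientation: [[0.111, 0.994, -0.001], [0.994, -0.111, -0.0], [-0.0, -0.001, -1.0]]
force: [0.6, 0.2, -1.8]
ee_pos: [0.5676, 0.0396, 0.0774]
orientation: [[0.112, 0.994, -0.0], [0.994, -0.112, -0.0], [-0.0, -0.0, -1.0]]
force: [-0.2, 0.9, -0.5]
```

```bash
python3 -m creep '0 0 0 0 0 0;0 0 0 0 0 0;0 0 0 0 0 0;0 0 0 0 0 0' 0.4|sed -n '2p;4,5p'; python3 -m creep '0 0 -0.08 0 0 0;0 0 -0.2 0 0 0;0 0 -0.35 0 0 0;0 0 -0.35 0 0 0;0 0 -0.35 0 0 0' 0.5|sed -n '1,2p'; python3 - <<'E'
from h import *
p,d=arm.snapshot("wrist"); cv2.imwrite("pics/w15.png",p[:,:,::-1])
for c in ("wrist","scene","top"):
    if c!="wrist": arm.snapshot(c)
    print(c,spot(c,"new1_center"))
rel([.582,.1638,.13],-6.4)
E
```

```text
ee_pos: [0.5678, 0.0396, 0.0777]
force: [-0.8, 0.3, -0.3]
gripper_width: 0.0339
time: 61.05
ee_pos: [0.5675, 0.0396, 0.1823]
wrist []
scene []
top []
rel [0.4172 0.0035 0.1718] [-0.0005  0.0001 -0.    ]
```

```bash
python3 -m creep '0.2 0.003 0 0 0 0;0.417 0.0035 0.05 0 0 0;0.417 0.0035 0.17 0 0 0;0.417 0.0035 0.17 0 0 0;0.417 0.0035 0.17 0 0 0;0.417 0.0035 0.28 0 0 0;0.417 0.0035 0.38 0 0 0;0.417 0.0035 0.457 0 0 0;0.417 0.0035 0.457 0 0 0;0.417 0.0035 0.457 0 0 0' 0.5|grep -v ori; python3 -m creep '0 0 0 0 0 0;0 0 0 0 0 0;0 0 0 0 0 0;0 0 0 0 0 0;0 0 0 0 0 0' 0|grep -v ori; python3 -m creep '-0.008 0 -0.018 0 0 0;-0.018 0 -0.036 0 0 0;-0.031 0 -0.053 0 0 0;-0.045 0 -0.068 0 0 0;-0.06 0 -0.083 0 0 0;-0.077 0 -0.095 0 0 0;-0.096 0 -0.105 0 0 0;-0.113 0 -0.113 0 0 0;-0.12 0 -0.116 0 0 0;-0.123 0 -0.116 0 0 0;-0.123 0 -0.116 0 0 0'
```

```text
time: 62.6
ee_pos: [0.5841, 0.1635, 0.0474]
force: [-0.6, 0.3, -0.5]
gripper_width: 0.0426
finger_force: 0.0
time: 63.22
ee_pos: [0.5821, 0.1647, 0.0469]
force: [-5.0, 0.8, 4.1]
gripper_width: 0.0229
finger_force: 58.6
time: 64.6
ee_pos: [0.5778, 0.1277, 0.0805]
orientation: [[0.112, 0.994, -0.001], [0.994, -0.112, 0.002], [0.002, -0.002, -1.0]]
force: [-4.5, 6.3, -5.7]
gripper_width: 0.0223
finger_force: 59.1
```

```bash
python3 -m creep '0 0 0 0 0 0;0 0 0 0 0 0;0 0 0 0 0 0' 0.5|sed -n '2p;4p';  python3 -m creep '0 0 -0.1 0 0 0;0 0 -0.23 0 0 0;0 0 -0.23 0 0 0;0 0 -0.23 0 0 0' 0.5|head -2; python3 - <<'E'
from h import *
p,d=arm.snapshot("wrist"); print(spot("wrist","lever1_left_knob",2))
rel([.5545,-.082,.13],-6.4)
E
```

```text
ee_pos: [0.5797, 0.1267, 0.0812]
force: [-1.2, -0.1, -0.8]
time: 65.47
ee_pos: [0.5787, 0.1269, 0.1493]
[(0.74, array([0.582 , 0.1347, 0.0824]))]
rel [-7.003e-01  3.000e-04  6.140e-02] [-0.0005  0.0002 -0.    ]
```

```bash
python3 -m creep '-0.2 0 0 0 0 0;-0.4 0 0 0 0 0;-0.6 0 0.03 0 0 0;-0.7 0 0.06 0 0 0;-0.7 0 0.06 0 0 0;-0.7 0 0.06 0 0 0;-0.7 0 0.06 0 0 0;-0.7 0 0.15 0 0 0;-0.7 0 0.25 0 0 0;-0.7 0 0.339 0 0 0;-0.7 0 0.339 0 0 0;-0.7 0 0.339 0 0 0' 0.5|sed -n '2p;4p'; python3 -m creep '0 0 0 0 0 0;0 0 0 0 0 0;0 0 0 0 0 0;0 0 0 0 0 0;0 0 0 0 0 0' 0|grep -v ori; python3 -m creep '0.008 0 -0.018 0 0 0;0.018 0 -0.036 0 0 0;0.031 0 -0.053 0 0 0;0.045 0 -0.068 0 0 0;0.06 0 -0.083 0 0 0;0.077 0 -0.095 0 0 0;0.096 0 -0.105 0 0 0;0.113 0 -0.113 0 0 0;0.12 0 -0.116 0 0 0;0.123 0 -0.116 0 0 0;0.123 0 -0.116 0 0 0'|grep -v ori;python3 -m creep '0 0 0 0 0 0;0 0 0 0 0 0;0 0 0 0 0 0' 0.5|sed -n '2p;4p';  python3 -m creep '0 0 -0.1 0 0 0;0 0 -0.23 0 0 0;0 0 -0.23 0 0 0;0 0 -0.23 0 0 0' 0.5|head -2; python3 - <<'E'
from h import *
p,d=arm.snapshot("wrist"); print(spot("wrist","lever1_right_knob",2))
rel([.638,-.0917,.13],-6.4)
E
```

```text
ee_pos: [0.5559, -0.081, 0.0486]
force: [-0.0, 0.2, 0.2]
time: 67.7
ee_pos: [0.5544, -0.0819, 0.0485]
force: [-5.0, -1.7, 4.8]
gripper_width: 0.0227
finger_force: 58.8
time: 69.08
ee_pos: [0.5584, -0.0453, 0.0827]
force: [-6.1, -3.5, -7.3]
gripper_width: 0.0219
finger_force: 59.1
ee_pos: [0.5611, -0.0447, 0.0838]
force: [0.6, 0.8, 0.9]
time: 69.95
ee_pos: [0.5596, -0.0448, 0.1515]
[(0.96, array([ 0.554 , -0.0468,  0.0807]))]
rel [-0.1258  0.2803  0.0679] [-0.0004 -0.     -0.    ]
```

Bay 1 levers are in. Now lever2_right.

```bash
python3 -m creep '-0.06 0.14 0 0 0 0;-0.126 0.28 0.03 0 0 0;-0.126 0.28 0.068 0 0 0;-0.126 0.28 0.068 0 0 0;-0.126 0.28 0.068 0 0 0;-0.126 0.28 0.15 0 0 0;-0.126 0.28 0.25 0 0 0;-0.126 0.28 0.347 0 0 0;-0.126 0.28 0.347 0 0 0;-0.126 0.28 0.347 0 0 0' 0.5|sed -n '2p;4p'; python3 -m creep '0 0 0 0 0 0;0 0 0 0 0 0;0 0 0 0 0 0;0 0 0 0 0 0;0 0 0 0 0 0' 0|grep -v ori; python3 -m creep '0.008 0 -0.018 0 0 0;0.018 0 -0.036 0 0 0;0.031 0 -0.053 0 0 0;0.045 0 -0.068 0 0 0;0.06 0 -0.083 0 0 0;0.077 0 -0.095 0 0 0;0.096 0 -0.105 0 0 0;0.113 0 -0.113 0 0 0;0.12 0 -0.116 0 0 0;0.123 0 -0.116 0 0 0;0.123 0 -0.116 0 0 0'|grep -v ori;python3 -m creep '0 0 0 0 0 0;0 0 0 0 0 0;0 0 0 0 0 0' 0.5|sed -n '2p;4p';  python3 -m creep '0 0 -0.1 0 0 0;0 0 -0.23 0 0 0;0 0 -0.23 0 0 0;0 0 -0.23 0 0 0' 0.5|head -2; python3 - <<'E'
from h import *
p,d=arm.snapshot("wrist"); print(spot("wrist","lever2_right_knob",2))
rel([.6660,.1538,.13],-6.4)
E
```

```text
ee_pos: [0.6391, -0.0916, 0.0488]
force: [1.0, 0.3, 0.7]
time: 71.92
ee_pos: [0.6387, -0.0924, 0.0486]
force: [-3.6, -2.5, 5.8]
gripper_width: 0.0226
finger_force: 58.6
time: 73.3
ee_pos: [0.6425, -0.0558, 0.0824]
force: [-0.8, -5.2, -6.8]
gripper_width: 0.0218
finger_force: 59.4
ee_pos: [0.6433, -0.0547, 0.083]
force: [0.8, 0.2, -0.1]
time: 74.18
ee_pos: [0.6426, -0.055, 0.1511]
[(0.61, array([ 0.6423, -0.0587,  0.0861]))]
rel [0.7006 0.0027 0.0665] [-0.0006 -0.      0.    ]
```

```bash
python3 -m creep '0.2 0 0 0 0 0;0.4 0 0 0 0 0;0.6 0 0.03 0 0 0;0.7 0 0.066 0 0 0;0.7 0 0.066 0 0 0;0.7 0 0.066 0 0 0;0.7 0 0.066 0 0 0;0.7 0 0.15 0 0 0;0.7 0 0.25 0 0 0;0.7 0 0.345 0 0 0;0.7 0 0.345 0 0 0;0.7 0 0.345 0 0 0' 0.5|sed -n '2p;4p'; python3 -m creep '0 0 0 0 0 0;0 0 0 0 0 0;0 0 0 0 0 0;0 0 0 0 0 0;0 0 0 0 0 0' 0|grep -v ori; python3 -m creep '-0.008 0 -0.018 0 0 0;-0.018 0 -0.036 0 0 0;-0.031 0 -0.053 0 0 0;-0.045 0 -0.068 0 0 0;-0.06 0 -0.083 0 0 0;-0.077 0 -0.095 0 0 0;-0.096 0 -0.105 0 0 0;-0.113 0 -0.113 0 0 0;-0.12 0 -0.116 0 0 0;-0.123 0 -0.116 0 0 0;-0.123 0 -0.116 0 0 0'|grep -v ori;python3 -m creep '0 0 0 0 0 0;0 0 0 0 0 0;0 0 0 0 0 0' 0.5|sed -n '2p;4p';  python3 -m creep '0 0 -0.1 0 0 0;0 0 -0.23 0 0 0;-0.2 -0.12 -0.4 0 0 0;-0.4 -0.24 -0.6 0 0 0;-0.5 -0.24 -0.8 0 0 0;-0.5 -0.24 -0.8 0 0 0;-0.5 -0.24 -0.8 0 0 0;-0.5 -0.24 -0.8 0 0 0' 0.5|head -2; python3 - <<'E'
from h import *
r=(.587,.0385,-6.4)
for cam in ("wrist","scene","top"):
    p,d=arm.snapshot(cam)
    if cam=="wrist":
        cv2.imwrite("pics/w16.png",cv2.resize(p[20:270,150:470,::-1],(768,600)))
        o=[]
        for k in RACK:
            if "knob" in k:
                b=blob(cam,p,[*w2(r,*RACK[k]),.088],14,lambda a:a.max(2)<60,.088); o.append((k,b[0])); print(k,np.round(b[0],4),np.round(w2(r,*RACK[k]),4))
        f=fit(o,RACK); print(f)
    print(cam,spot(cam,"new1_center",4),spot(cam,"button_top",1))
    for k in RACK:
        if "knob" in k: print(k,spot(cam,k,1))
crate()
E
```

```text
ee_pos: [0.6669, 0.153, 0.049]
force: [0.9, 0.4, -0.2]
time: 76.4
ee_pos: [0.6664, 0.1543, 0.0488]
force: [-2.7, 1.9, 5.6]
gripper_width: 0.0225
finger_force: 58.8
time: 77.78
ee_pos: [0.6619, 0.1173, 0.0826]
force: [0.8, 3.9, -8.4]
gripper_width: 0.022
finger_force: 59.5
ee_pos: [0.6625, 0.1165, 0.0833]
force: [-0.1, 0.5, 0.6]
time: 79.15
ee_pos: [0.5737, -0.0242, 0.3222]
lever1_left_knob [0.5779 0.1314] [0.577  0.1292]
lever1_right_knob [ 0.5571 -0.0487] [ 0.5572 -0.0477]
lever2_left_knob [0.6606 0.122 ] [0.6615 0.1197]
lever2_right_knob [ 0.6404 -0.0581] [ 0.6417 -0.0572]
(np.float64(0.5866453009683726), np.float64(0.03918560383282685), np.float64(-6.501627830256085), array([-1.1, -1.5, -0.4,  1.8,  0.7, -1.7,  0.8,  1.5]))
wrist [(0.89, array([0.5666, 0.0459, 0.0477])), (0.57, array([0.6651, 0.1242, 0.0841]))] [(0.73, array([0.4891, 0.0456, 0.0802]))]
lever1_left_knob [(0.93, array([0.5798, 0.1356, 0.0813]))]
lever1_right_knob [(0.98, array([ 0.5575, -0.0484,  0.0846]))]
lever2_left_knob [(0.82, array([0.6631, 0.1258, 0.0824]))]
lever2_right_knob [(0.94, array([ 0.6432, -0.0591,  0.0837]))]
scene [(0.6, array([0.5673, 0.0401, 0.0519])), (0.48, array([ 0.5584, -0.0524,  0.0844]))] [(0.55, array([0.4904, 0.0502, 0.0836]))]
lever1_left_knob [(0.45, array([0.5777, 0.1322, 0.0812]))]
lever1_right_knob [(0.69, array([ 0.5582, -0.0531,  0.0818]))]
lever2_left_knob [(0.67, array([0.6654, 0.1228, 0.0821]))]
lever2_right_knob [(0.56, array([ 0.6417, -0.0594,  0.0816]))]
top [(0.74, array([ 0.4952,  0.3353, -0.0013]))] []
lever1_left_knob [(0.52, array([0.5778, 0.1287, 0.0812]))]
lever1_right_knob []
lever2_left_knob [(0.48, array([0.6624, 0.1208, 0.0826]))]
lever2_right_knob []
crate conf 0.85 c 0.4985 0.3301 size 0.212 0.181 yaw 14.0
crate conf 0.26 c 0.5748 0.1248 size 0.044 0.226 yaw -6.6
[(0.82, array([0.4941, 0.3376, 0.0019]))]
```

View pics/w16.png

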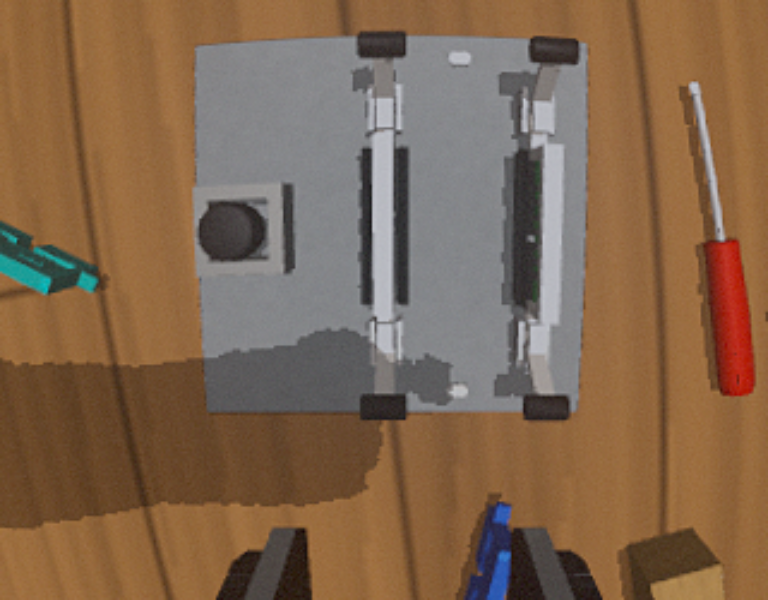

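The close view shows both fresh boards between inward levers: the bay 1 board at (383,230) and the bay 2 board at (545,235), knobs at (382,45), (554,50), (383,406) and (546,406). The knobs are within about 2 mm (0.03 rad) of their starting positions. The button is still out (232,230). Last, I press it.

```bash
python3 - <<'E'
from h import *
rel([.489,.050,.12],-6.4)
E
```

```text
rel [ 0.2143 -0.3081  0.6747] [ 0.  0. -0.]
```

```bash
python3 -m creep '0.1 -0.15 0.1 0 0 0;0.214 -0.308 0.25 0 0 0;0.214 -0.308 0.4 0 0 0;0.214 -0.308 0.55 0 0 0;0.214 -0.308 0.67 0 0 0;0.214 -0.308 0.67 0 0 0;0.214 -0.308 0.67 0 0 0;0.214 -0.308 0.67 0 0 0' 0 | sed -n '2p;4,5p'; python3 -m creep '0 0 0.04 0 0 0;0 0 0.08 0 0 0;0 0 0.1 0 0 0;0 0 0.115 0 0 0;0 0 0.13 0 0 0;0 0 0.144 0 0 0;0 0 0.15 0 0 0;0 0 0.15 0 0 0'|grep -v ori
```

```text
ee_pos: [0.4906, 0.05, 0.1232]
force: [-0.3, -0.1, 0.5]
gripper_width: 0.0003
time: 82.35
ee_pos: [0.4887, 0.0499, 0.0788]
force: [-11.8, -0.6, 31.5]
gripper_width: 0.0002
finger_force: 16.0
```

```bash
python3 -m creep '0 0 -0.1 0 0 0;0 0 -0.25 0 0 0;0 0 -0.45 0 0 0;-0.2 0 -0.6 0 0 0;-0.4 0 -0.8 0 0 0;-0.4 0 -0.8 0 0 0;-0.4 0 -0.8 0 0 0;-0.4 0 -0.8 0 0 0'|sed -n '1,2p'; python3 - <<'E'
from h import *
for c in ["scene","wrist","top"]:
    arm.snapshot(c); print(c,spot(c,"button_top",1),spot(c,"old1_center",3),spot(c,"new1_center",3))
crate()
E
```

```text
time: 83.35
ee_pos: [0.4755, -0.0689, 0.3153]
scene [(0.72, array([0.5657, 0.0425, 0.0534]))] [(0.97, array([0.4477, 0.3212, 0.0399])), (0.95, array([0.3389, 0.0625, 0.0323])), (0.76, array([ 0.6052, -0.1949,  0.0335]))] [(0.8, array([0.5683, 0.0406, 0.0507]))]
wrist [(0.63, array([0.4876, 0.0482, 0.0721]))] [(0.72, array([ 0.6066, -0.1922,  0.0369])), (0.63, array([0.3369, 0.0605, 0.0306])), (0.34, array([ 7.383e-01, -2.304e-01, -6.000e-04]))] [(0.57, array([0.5671, 0.0406, 0.0447]))]
top [(0.53, array([ 0.7379, -0.2295, -0.0038]))] [(0.69, array([0.3411, 0.0642, 0.0319])), (0.57, array([0.4507, 0.3255, 0.0413]))] [(0.75, array([0.5666, 0.0397, 0.0455])), (0.33, array([0.5677, 0.0416, 0.0147])), (0.32, array([0.6627, 0.1212, 0.0832]))]
crate conf 0.78 c 0.4984 0.3293 size 0.215 0.183 yaw 14.8
crate conf 0.46 c 0.6605 0.1088 size 0.049 0.022 yaw 62.6
[(0.61, array([0.4951, 0.3358, 0.0032]))]
```

The button reads 72 mm, so it is latched. I check the board and knob heights by depth before handing in.

```bash
python3 - <<'E'
from h import *
p,d=arm.snapshot("top"); c=cal("top"); R=np.array(c["R"]);t=np.array(c["t"])
v,u=np.mgrid[:400,:640]; X=np.stack([(u-c["cx"])/c["fx"]*d,(v-c["cy"])/c["fy"]*d,d],-1)
W=(X-t)@R; r=(.587,.039,-6.4)
a=np.radians(r[2]); q=W[...,:2]-np.array(r[:2]); rx=q[...,0]*np.cos(a)+q[...,1]*np.sin(a); ry=-q[...,0]*np.sin(a)+q[...,1]*np.cos(a)
for bx in (-.02,.065):
    for lo,hi in ((-.045,-.02),(-.02,.02),(.02,.045)):
        m=(abs(rx-bx)<.012)&(ry>lo)&(ry<hi)&(W[...,2]>.055)&(d>0); print(bx,lo,m.sum(),np.round(np.percentile(W[m][:,2],[50,80]),4),round(float(np.median(rx[m])),4))
    for s in (1,-1):
        m=(abs(rx-bx)<.012)&(ry*s>.075)&(ry*s<.14)&(W[...,2]>.04)&(d>0); print("knob",bx,s,m.sum(),np.round([np.percentile(W[m][:,2],80),np.median(ry[m])],4))
E
```

```text
-0.02 -0.045 45 [0.0793 0.0812] -0.0179
-0.02 -0.02 67 [0.0793 0.0813] -0.0184
-0.02 0.02 44 [0.0792 0.0819] -0.0185
knob -0.02 1 63 [0.0883 0.0875]Traceback (most recent call last):
  File "<stdin>", line 10, in <module>
    return _quantile_unchecked(
        a, q, axis, out, overwrite_input, method, keepdims, weights)
    return _ureduce(a,
                    func=_quantile_ureduce_func,
    ...<5 lines>...
                    overwrite_input=overwrite_input,
                    method=method)
    r = func(a, **kwargs)
    result = _quantile(arr,
                       quantiles=q,
    ...<2 lines>...
                       out=out,
                       weights=wgt)
    slices_having_nans = np.isnan(arr[-1, ...])
                                  ~~~^^^^^^^^^
IndexError: index -1 is out of bounds for axis 0 with size 0
```

```bash
python3 - <<'E'
from h import *
for cam in ("top","scene"):
    p,d=arm.snapshot(cam); c=arm.get_calibration(cam); R=np.array(c["R"]);t=np.array(c["t"])
    v,u=np.mgrid[:400,:640]; X=np.stack([(u-c["cx"])/c["fx"]*d,(v-c["cy"])/c["fy"]*d,d],-1)
    W=(X-t)@R; a=np.radians(-6.4); q=W[...,:2]-np.array([.587,.039]); rx=q[...,0]*np.cos(a)+q[...,1]*np.sin(a); ry=-q[...,0]*np.sin(a)+q[...,1]*np.cos(a)
    for bx in (-.02,.065):
        for lo,hi in ((-.135,-.075),(-.045,-.015),(-.015,.015),(.015,.045),(.075,.135)):
            m=(abs(rx-bx)<.012)&(ry>lo)&(ry<hi)&(W[...,2]>(.07 if abs(lo)<.05 and hi<.05 else .04))&(W[...,2]<.12)&(d>0)
            if m.sum()>5: print(cam,bx,lo,m.sum(),"z50/90",np.round(np.percentile(W[m][:,2],[50,90]),4),"rx,ry",np.round([np.median(rx[m]),np.median(ry[m])],4))
E
```

```text
top -0.02 -0.045 48 z50/90 [0.0793 0.0822] rx,ry [-0.0177 -0.0302]
top -0.02 -0.015 48 z50/90 [0.0793 0.0817] rx,ry [-0.0176  0.0002]
top -0.02 0.015 50 z50/90 [0.0797 0.0825] rx,ry [-0.0183  0.0297]
top -0.02 0.075 63 z50/90 [0.0859 0.09  ] rx,ry [-0.018   0.0873]
top 0.065 -0.045 48 z50/90 [0.0789 0.082 ] rx,ry [ 0.0671 -0.0307]
top 0.065 -0.015 52 z50/90 [0.0791 0.0821] rx,ry [ 0.0667 -0.001 ]
top 0.065 0.015 47 z50/90 [0.0786 0.0818] rx,ry [0.0674 0.0304]
top 0.065 0.075 66 z50/90 [0.0852 0.0903] rx,ry [0.0658 0.0869]
scene -0.02 -0.135 72 z50/90 [0.0739 0.088 ] rx,ry [-0.0154 -0.087 ]
scene -0.02 -0.045 63 z50/90 [0.0774 0.0796] rx,ry [-0.0148 -0.0303]
scene -0.02 -0.015 63 z50/90 [0.0776 0.08  ] rx,ry [-0.0148  0.0005]
scene -0.02 0.015 63 z50/90 [0.0779 0.0805] rx,ry [-0.0149  0.0308]
scene -0.02 0.075 63 z50/90 [0.0837 0.088 ] rx,ry [-0.0161  0.0866]
scene 0.065 -0.135 83 z50/90 [0.0726 0.089 ] rx,ry [ 0.0695 -0.0871]
scene 0.065 -0.045 71 z50/90 [0.0779 0.0798] rx,ry [ 0.0701 -0.0291]
scene 0.065 -0.015 70 z50/90 [0.0773 0.0794] rx,ry [ 0.07   -0.0003]
scene 0.065 0.015 68 z50/90 [0.0775 0.0797] rx,ry [0.0701 0.0278]
scene 0.065 0.075 72 z50/90 [0.0836 0.0881] rx,ry [0.0689 0.0851]
```

Both boards are level at their seated height (tops at about 80 mm), all knobs sit at the inward radius, and the arm is clear.

```bash
python3 -c "
from station import arm
print(arm.hand_in())"
```

```text
the job is handed in; nothing more can be done
None
```

I handed the job in at about 84 s: both old boards are standing in the crate, a fresh board is seated in each bay with all four levers swung in, and the button is latched on; `hand_in` gave no verdict, so this rests on my last camera readings.

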